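# Nest the egg-washing strainers and flush them from the pump bottle

## Robot

A 6-joint arm with a two-finger parallel gripper is mounted at the origin on a cart in front of the work surface, level with it; the furniture and walls round the work are solid. World frame = base frame: x ahead of the robot, y to its left, z up, the work surface at z = 0. Lengths are in m, angles in degrees, forces in N, time in s.
With the tool pointing down it reaches from about 0.4 to 0.825 m from the base axis. Payload 7 kg.
Tool frame: the origin (TCP) lies at the very end of the fingers, on their centre line; the grasp point (between the pads) lies 19 mm behind it (r.grasp_offset is the z of the grasp point in the tool frame, in m); z points along the fingers, y is the direction in which the jaws open and shut (so a half turn about z gives the same grasp; the last joint's range is limited). The gripper opens to 88 mm and grips with 3 to 60 N. Pads are 19 mm wide; open, the fingers measure 130 mm over their backs; the gripper's body (78 mm by 193 mm) begins 47 mm behind the grasp point.
Start: joints at [-49.441, 20.546, 0.682, 0, -70.136, -16.507], TCP at [0.275, -0.616, 0.227] pointing down, gripper open.
Joint ranges: [-176.03, 176.03], [-82.01, 121.73], [-58.28, 71.71], [-173.87, 95.51], [-174.79, -0.11], [-173.66, 173.66]. Speed limits (degrees/s): [136.94, 136.94, 172.46, 180, 180, 180].

## Interface

Orientations are given as [roll, pitch, yaw] about the fixed x, y, z axes, in that order (R = Rz(yaw) Ry(pitch) Rx(roll)).
In Python, from plant import r, capture, calibration, order gives the robot as it stands.
- The arm moves only by the tool servo_tool, never from a script. Its arguments are lists of equal length, an entry for each row: "grip": the closure, from -1 (fully open) to 1 (shut), so that 0 is half open; "translation": the shift along the tool's x, y, z in m, a list of three; "turn": the turn about the tool's z in rad. A call has 1 to 10 rows; each row is the pose to reach, as a shift and turn from the pose commanded when the call began, along the tool's axes at that moment; what a row does not reach only later rows make up. A row lasts 1/12 s, in which the tool goes at most 41.7 mm and 7.16 degrees, less where a joint would pass 70% of its speed; a pose out of reach is approached as far as the arm can. A call with a gripper value outside its range is refused whole. The fingers move at their own pace and stop on an object; "newtons" is the grip in N (left out, the last holds). Time passes only in rows, so rows that repeat a pose let the fingers close. It gives the time, the measured TCP pose, the force and the opening at its end, in the units of the state.
- r.get_state(): the state, without advancing time (a new reading comes with each control period).
- capture(name): name is "scene" or "top"; returns (picture, depth): 384x512x3 uint8, blue, green, red; 384x512 float32, m along the optical axis (not along the pixel's ray), 0 where there is no reading.
- calibration(name): a dict with "fx", "fy", "cx", "cy" (pixels), "view" (4x4, takes a point from world to camera coordinates). Camera axes: x right, y up, looking along -z (the intrinsics and any distortion apply to the point x, -y, -z); pixel columns grow to the right and rows downward; lengths in m; the calibration is good to about 2 mm. A picture is of the moment at which its call begins. calibration takes no time and is no camera call.
- order.close_job(): hands the job in, once; it reports no verdict.
The state is a dict: "time_s": time; "joints": joint angles; "qd": joint speeds; "joint_torque": joint torques, N m; "tcp_pos": TCP position; "eef_rot": TCP orientation; "contact_force": force on the tool from outside, world axes, zero at the start; "moment": the same for the moment, N m; "gripper_width": finger opening in m.
Only numpy, scipy, OpenCV 4.12 (cv2) and the standard library are available. Lean on these libraries where they do the work, as an engineer would, in place of code of your own. Each camera call takes 0.05 s, during which the arm holds its last target.

## Task

Set up the strainers for a worm-egg wash: lower the large fine-mesh strainer into the white receiving cup on the drip tray and the small coarse-mesh strainer into the large one, without dropping them, so that each stands upright with its flange resting all round on the rim below and the cup stays in its recess. Then, with the spout of the pump bottle swung over the middle of the nested cups, flush the meshes: press the pump head right down to its stop and let it come up again; do not press it before the strainers are in and the spout is over them. Leave the petri dish and the small bottles where they are.

Things in the scene. Friction and masses are not known exactly. Their poses are not given: they have to be found in the camera images.
- station: Washing station, fixed: a steel drip tray 212 x 96 mm, 10 mm thick, with a rolled edge. Origin under the tray's centre. 60 mm from it along its own +x stands the amber pump bottle (76 mm wide, shoulder 104 to 130 mm above the worktop); 60 mm along its -x lies the round recess (70 mm wide, 3 deep) that holds the white receiving cup.
- cup_place (a point): Centre of the floor of the round recess in the drip tray, 7 mm above the worktop.
- receiver_rim (a point): Centre of the mouth of the white receiving cup (round, 72 mm wide outside, 66 mm inside, 60 mm tall, rim 67 mm above the worktop), at the height of its rim; z points up out of the cup. The cup is loose and already stands in the recess.
- fine_strainer_centre (a point): Centre (half-way up) of the large grey fine-mesh strainer: loose, round, 67 mm tall, 70 g, z up. Tapered cup 56 mm wide at the foot, 61 at 38 mm up; there a stop flange 74 wide, 3 thick (underside 4.5 mm above this point); then a straight collar to grip, 62 outside, 56 inside, 41 to 67 mm above the foot. Seated, the flange lies on the cup's rim and this point is 4.5 mm below that rim.
- coarse_strainer_centre (a point): Centre (half-way up) of the small grey coarse-mesh strainer: loose, round, 63 mm tall, 55 g, z up. Tapered cup 45 mm wide at the foot, 50 at 34 mm up; there a stop flange 62 wide, 3 thick (underside 2.5 mm above this point); then a straight collar to grip, 52 outside, 37 to 63 mm above the foot. Seated, the flange lies on the fine strainer's rim, this point 31 mm above the fine one's centre.
- pump_top (a point): Centre of the flat top (33 mm wide) of the white pump head, on the axis of the bottle, 186.5 mm above the worktop when up. Pressing here, straight down, works the pump.
- spout_outlet (a point): The downturned outlet of the white spout, 120 mm from the bottle's axis and 151 mm above the worktop while the pump is up. The spout is a round bar 10 mm thick that runs out level from the pump head, its centre line 9 mm below the pump head's top, and turns down over the last 15 mm. The top of the finished nest stands 125 mm above the worktop.
- spout (a joint): Swivel angle of the pump head with its spout about the bottle's upright axis (rad, -2.3 to 2.3, counter-clockwise from above). 0: the spout points along the station's own -x, straight over the receiving cup. It starts swung aside, at a negative angle; it turns with light friction (about 0.05 N m) and stays where it is left.
- pump (a joint): How far the pump head is pressed down (m): 0 up, 0.014 at its stop. A spring pushes back with 4 N at the top and about 10 N at the stop and brings it up again.
- petri_dish: Bystander: clear flat lidded dish, 69 mm wide, 15 mm high. Origin under its centre.
- stain_0: Bystander: brown bottle with a black cap, 40 mm wide, 85 mm tall. Origin under its centre.
- stain_1: Bystander: brown bottle with a white cap, 44 mm wide, 90 mm tall. Origin under its centre.
- stain_3: Bystander: small brown bottle with a white cap, 28 mm wide, 55 mm tall. Origin under its centre.
- stain_2: Bystander: white bottle with a red cap, 34 mm wide, 70 mm tall. Origin under its centre.

How it is judged (in metres and radians):
On the way, in this order (a step that is already met when the one before it is completed fails the run):
1. both strainers nested in the receiving cup, the pump still up (horizontal distance between receiver_rim and cup_place below 0.008 m and angle between receiver_rim's own z axis and vertical below 0.05 rad and height (world z) of receiver_rim below 0.0695 m and horizontal distance between fine_strainer_centre and receiver_rim below 0.0045 m and z of fine_strainer_centre in the frame of receiver_rim between -0.007 and -0.002 m and angle between each of fine_strainer_centre, coarse_strainer_centre's own z axis and vertical below 0.07 rad and horizontal distance between coarse_strainer_centre and fine_strainer_centre below 0.0045 m and z of coarse_strainer_centre in the frame of fine_strainer_centre between 0.0285 and 0.0335 m and value of joint pump below 0.003 m), for 0.2 s.
2. pump head pressed down to its stop with the spout over the nested strainers (horizontal distance between receiver_rim and cup_place below 0.008 m and angle between receiver_rim's own z axis and vertical below 0.05 rad and height (world z) of receiver_rim below 0.0695 m and horizontal distance between fine_strainer_centre and receiver_rim below 0.0045 m and z of fine_strainer_centre in the frame of receiver_rim between -0.007 and -0.002 m and angle between each of fine_strainer_centre, coarse_strainer_centre's own z axis and vertical below 0.07 rad and horizontal distance between coarse_strainer_centre and fine_strainer_centre below 0.0045 m and z of coarse_strainer_centre in the frame of fine_strainer_centre between 0.0285 and 0.0335 m and horizontal distance between spout_outlet and coarse_strainer_centre below 0.015 m and value of joint pump above 0.0125 m), for 0.1 s.
At the end, for the whole second after the job is handed in: Cup in its recess (8 mm), fine strainer in it, coarse in the fine, each within 4.5 mm of the axis below, 2.5 mm of seated height and 0.07 rad of upright; spout outlet within 15 mm of the coarse strainer's axis, seen from above; pump pressed past 12.5 mm, now up again (2 mm) (horizontal distance between receiver_rim and cup_place below 0.008 m and angle between receiver_rim's own z axis and vertical below 0.05 rad and height (world z) of receiver_rim below 0.0695 m and horizontal distance between fine_strainer_centre and receiver_rim below 0.0045 m and z of fine_strainer_centre in the frame of receiver_rim between -0.007 and -0.002 m and angle between each of fine_strainer_centre, coarse_strainer_centre's own z axis and vertical below 0.07 rad and horizontal distance between coarse_strainer_centre and fine_strainer_centre below 0.0045 m and z of coarse_strainer_centre in the frame of fine_strainer_centre between 0.0285 and 0.0335 m and horizontal distance between spout_outlet and coarse_strainer_centre below 0.015 m and value of joint pump below 0.002 m); the robot touches nothing.
It fails at once if the pump is pressed (more than 6 mm) before the strainers are nested and the spout is over them (value of joint pump above 0.006 m and not ((horizontal distance between receiver_rim and cup_place below 0.008 m and angle between receiver_rim's own z axis and vertical below 0.05 rad and height (world z) of receiver_rim below 0.0695 m and horizontal distance between fine_strainer_centre and receiver_rim below 0.0045 m and z of fine_strainer_centre in the frame of receiver_rim between -0.007 and -0.002 m and angle between each of fine_strainer_centre, coarse_strainer_centre's own z axis and vertical below 0.07 rad and horizontal distance between coarse_strainer_centre and fine_strainer_centre below 0.0045 m and z of coarse_strainer_centre in the frame of fine_strainer_centre between 0.0285 and 0.0335 m) and horizontal distance between spout_outlet and coarse_strainer_centre below 0.02 m)).
It fails at once if a strainer is dropped (falls free faster than 0.7 m/s, about 25 mm of fall) ((linear speed of fine_strainer above 0.7 m/s and contact force between the fingers and fine_strainer below 0.2 N) or (linear speed of coarse_strainer above 0.7 m/s and contact force between the fingers and coarse_strainer below 0.2 N)).
It fails at once if the petri dish or a small bottle is shifted more than 30 mm (distance of any of petri_dish, stain_0, stain_1, stain_3, stain_2 from where it was at the start of the episode above 0.03 m).
It also fails if it takes over 70 s, if anything falls off the work surface, if the arm or the gripper's body presses on something with over 40 N, if the wrist force passes 120 N, or if a joint passes its speed limit or range.

## Working session

There is one attempt and no reset: what is moved stays moved. The work goes in short steps, Python scripts to look and compute and a tool call to move; the robot and the scene stay as the last step left them, time stands still between calls to the robot, and variables do not carry over. Pictures are saved under pics/ and viewed, and the job is handed in when it is done.

Besides the shell and the picture viewer there is one more tool, called after ">>>" in YAML: its name, and indented under it one key for each argument. servo_tool: Moves the arm, as the interface text tells. Its arguments: {"type":"object","properties":{"grip":{"type":"array","items":{"type":"number"}},"translation":{"type":"array","items":{"type":"array","items":{"type":"number"}}},"turn":{"type":"array","items":{"type":"number"}},"newtons":{"type":"number"}},"required":["grip","translation","turn"]}

```bash
ls; mkdir -p pics; python3 - <<'E'
from plant import r,capture,calibration,order
import cv2,numpy as np
print(r.get_state(), r.grasp_offset)
for n in("scene","top"):
    p,d=capture(n); cv2.imwrite(f"pics/{n}0.png",p); np.save(f"{n}0.npy",d); print(n,calibration(n))
E
```

```text
pics
{'time_s': 0.0, 'joints': array([-4.94397282e+01,  2.05924138e+01,  6.32109889e-01, -1.94218767e-02,
       -7.01336785e+01, -1.65065628e+01]), 'qd': array([ 0.00952068,  0.04288124,  0.01001793, -0.01376372,  0.02004129,
        0.07674497]), 'joint_torque': array([ 3.24252669e-04, -5.82723498e+01,  2.93041545e+01,  6.99675098e+00,
        6.74502837e-03, -2.27330665e-04]), 'tcp_pos': array([ 0.27489346, -0.61595334,  0.22560118]), 'eef_rot': array([ 1.79904703e+02, -9.20022304e-03, -1.55952898e+02]), 'contact_force': array([-0.1010638 , -0.39856124,  0.9712741 ]), 'moment': array([-0.02692066,  0.02096547, -0.02964752]), 'gripper_width': 0.0875440013398061} -0.0188
scene {'fx': 483.11463054841596, 'fy': 483.11463054841596, 'cx': 253.21278788948288, 'cy': 196.01797141082264, 'view': array([[ 0.85796569, -0.51368497, -0.00475659, -0.45621171],
       [ 0.20789399,  0.3387312 ,  0.91762806, -0.19787854],
       [-0.46976054, -0.78828226,  0.39741176, -1.22051237],
       [ 0.        ,  0.        ,  0.        ,  1.        ]])}
top {'fx': 360.7437457483126, 'fy': 360.7437457483126, 'cx': 255.32687854498465, 'cy': 190.85373388356174, 'view': array([[ 0.06629581, -0.99779891, -0.00148092, -0.09678791],
       [ 0.97248351,  0.06428145,  0.22392794, -0.51050581],
       [-0.22333986, -0.01628566,  0.97460458, -1.00292109],
       [ 0.        ,  0.        ,  0.        ,  1.        ]])}
```

View pics/scene0.png

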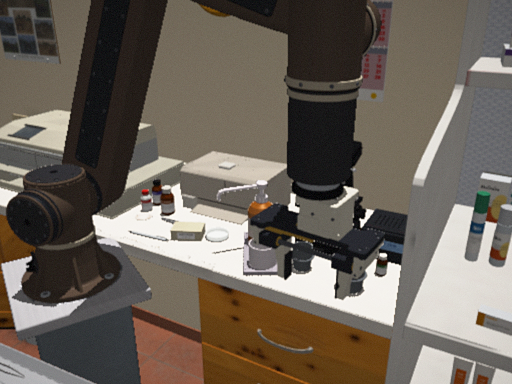

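View pics/top0.png

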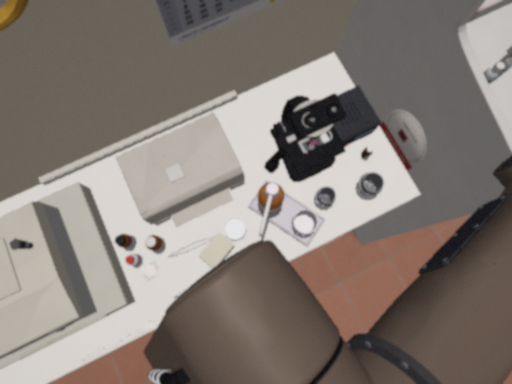

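```bash
cat > h.py <<'E'
import numpy as np,cv2
from plant import r,capture,calibration,order
def ray(n,u,v):
    c=calibration(n);V=c["view"];R=V[:3,:3];t=V[:3,3]
    d=np.array([(u-c["cx"])/c["fx"],-(v-c["cy"])/c["fy"],-1.])
    return -R.T@t, R.T@d
def onz(n,u,v,z):
    o,d=ray(n,u,v); s=(z-o[2])/d[2]; return o+s*d
def cloud(n,d):
    c=calibration(n);V=c["view"];R=V[:3,:3];t=V[:3,3]
    v,u=np.mgrid[:384,:512]
    P=np.stack([(u-c["cx"])/c["fx"]*d,-(v-c["cy"])/c["fy"]*d,-d],-1)
    return (P-t)@R
def proj(n,p):
    c=calibration(n);V=c["view"];q=V[:3,:3]@np.asarray(p)+V[:3,3]
    return c["cx"]+c["fx"]*q[0]/-q[2], c["cy"]+c["fy"]*-q[1]/-q[2]
E
python3 - <<'E'
from h import *
p=cv2.imread("pics/top0.png");q=cv2.imread("pics/scene0.png")
cv2.imwrite("pics/topc.png",cv2.resize(p[130:260,230:420],None,fx=4,fy=4,interpolation=2))
cv2.imwrite("pics/scc.png",cv2.resize(q[160:310,200:400],None,fx=4,fy=4,interpolation=2))
d=np.load("top0.npy");P=cloud("top",d)
for u,v in[(272,190),(304,223),(325,198),(370,186),(366,153),(235,229),(264,238),(300,240),(150,243)]: print(u,v,d[v,u],P[v,u].round(4))
E
```

```text
272 190 0.930414 [ 0.4917 -0.1077  0.1853]
304 223 1.0844356 [ 0.4368 -0.2146  0.0129]
325 198 1.1125828 [ 0.5202 -0.2778  0.002 ]
370 186 1.1183186 [ 0.5668 -0.4156  0.0045]
366 153 1.1025378 [ 0.6601 -0.3922  0.0425]
235 229 1.0784582 [ 0.4048 -0.0092  0.0151]
264 238 1.0903504 [ 0.3856 -0.0977 -0.003 ]
300 240 1.0736997 [ 0.3852 -0.2047  0.0122]
150 243 0.995923 [0.342  0.217  0.0892]
```

View pics/topc.png

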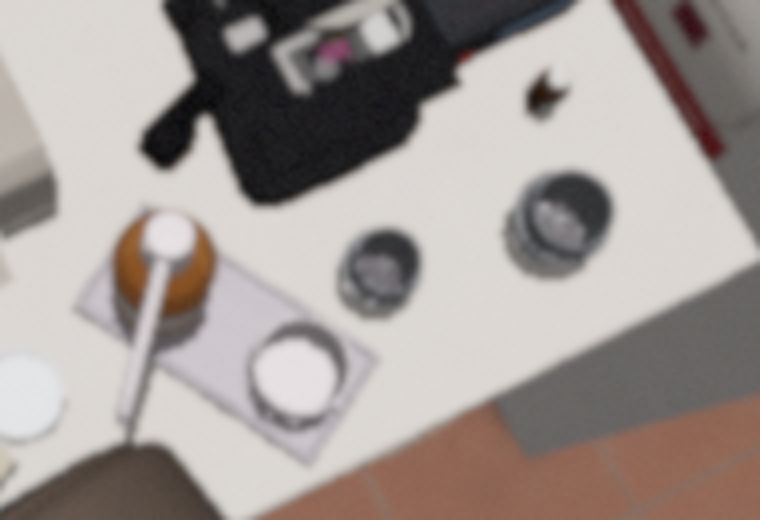

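View pics/scc.png

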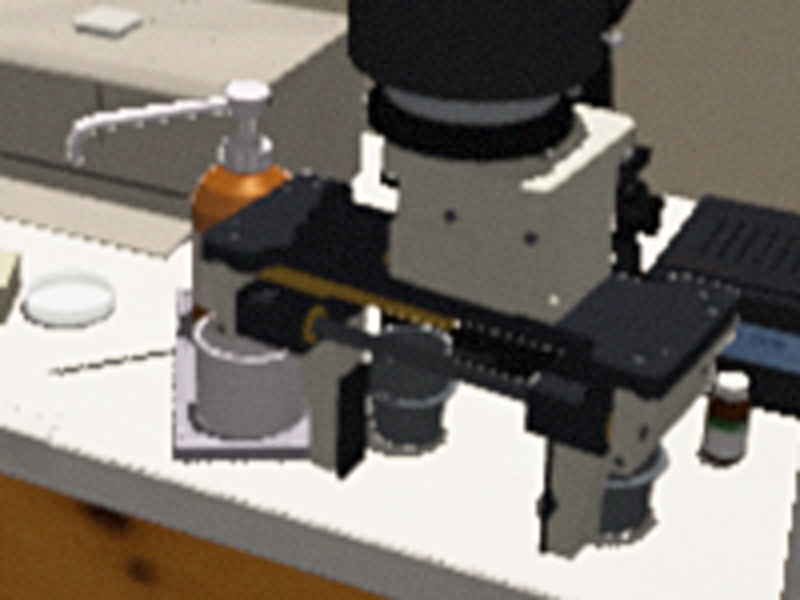

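```bash
cat >> h.py <<'E'
def ring(P,c,zlo,zhi,rad,n=1):
    m=(np.hypot(P[...,0]-c[0],P[...,1]-c[1])<rad)&(P[...,2]>zlo)&(P[...,2]<zhi)
    return P[m]
def fitc(X):
    A=np.c_[2*X[:,:2],np.ones(len(X))];s=np.linalg.lstsq(A,(X[:,:2]**2).sum(1),rcond=None)[0]
    return s[:2],np.sqrt(s[2]+s[0]**2+s[1]**2)
E
python3 - <<'E'
from h import *
d=np.load("top0.npy");P=cloud("top",d)
for nm,c,lo,hi in[("cup",(.437,-.213),.058,.072),("coarse",(.53,-.278),.054,.068),("fine",(.567,-.414),.058,.072),("coarse fl",(.53,-.278),.03,.042),("pump",(.492,-.108),.18,.195)]:
    X=ring(P,c,lo,hi,.05); print(nm,len(X),X.mean(0),fitc(X), X.max(0)-X.min(0),X[:,2].max())
# height map
print("microscope etc")
for y in np.arange(-.5,0.05,.04):
    row=[]
    for x in np.arange(.36,.84,.03):
        X=ring(P,(x,y),-.1,.9,.012); row.append("%4d"%(X[:,2].max()*1000) if len(X) else "   .")
    print("%.2f"%y," ".join(row))
E
```

```text
cup 98 [ 0.43589025 -0.21113499  0.0659759 ] (array([ 0.43628144, -0.21147082]), np.float64(0.034070583001570856)) [0.06897502 0.07167778 0.01251259] 0.07070261476768973
coarse 72 [ 0.51887538 -0.27091882  0.06102018] (array([ 0.51825527, -0.27136725]), np.float64(0.024408371075435815)) [0.05075789 0.04941412 0.01139754] 0.06574217724057875
fine 96 [ 0.56615803 -0.4060046   0.06560121] (array([ 0.56443148, -0.40512343]), np.float64(0.029098116841027425)) [0.06062283 0.0609212  0.01322012] 0.07148373716697348
coarse fl 108 [ 0.5144077  -0.26869832  0.03670516] (array([ 0.51673811, -0.27030524]), np.float64(0.02634788334049234)) [0.05779464 0.06016906 0.01156381] 0.04183775520389068
pump 164 [ 0.48749991 -0.10587233  0.18521244] (array([ 0.48075625, -0.10406734]), np.float64(0.020259760550144484)) [0.06913568 0.03126389 0.00964203] 0.1898170190885695
microscope etc
-0.50    .    .    .    .    .    3    4    6    3    3  419  437  442    .    .  505
-0.46    .    .    .    .  577    5    4    4    5    5    4    5    5  456  541    .
-0.42    .    .  623  621    5    3   68   70   68  
[... 278 characters left out ...]
 91   92   93
-0.26    0    3   17   16   38   64   64    5  142  143  318  295    .    .    .    .
-0.22    3   14   15   15   69    4    4  138  143  286  327  309  285    .    .    .
-0.18    6   15   70   70   15   15    4  142  284  328  307  300  250  225    .    .
-0.14    5    3   15   15  123  126    3    3  139  293  302  249  227  204    .    3
-0.10    .  180  184  185  189  189  111   14   49   69    7   92   94    4    4    4
-0.06    3    3    4    4   18   14    5    4    4    4    3    4    4    4    4    6
-0.02    3   20   19   16    3    3  134  142    2    5    4    4    3    3    5    4
0.02   39   36   20    5   15  126  143  144  144  144    2    3    2    3    4    4
```

```bash
python3 - <<'E'
from h import *
d=np.load("top0.npy");P=cloud("top",d)
for u,v in[(395,145),(408,135),(385,135),(340,100),(430,190),(420,215),(470,50),(500,30),(325,168),(300,183),(335,162)]: print(u,v,P[v,u].round(3))
print(proj("scene",(.69,-.5,.43)))
ds=np.load("scene0.npy");Q=cloud("scene",ds)
for u,v in[(420,250),(440,150),(480,250),(405,300),(465,120),(345,330),(375,165)]: print(u,v,Q[v,u].round(3))
# pump disc
X=ring(P,(.492,-.108),.183,.2,.02);print(len(X),X.mean(0),fitc(X))
# tray edge & amber
p=cv2.imread("pics/top0.png");hsv=cv2.cvtColor(p,cv2.COLOR_BGR2HSV)
print(proj("top",(.49,-.108,.1865)))
for dx in range(250,300,2): 
    pass
for v in range(180,245,3): print(v,[ (u,tuple((P[v,u]*1000).astype(int))) for u in range(250,300) if .168<P[v,u,2]<.2][::4])
E
```

```text
395 145 [ 0.701 -0.49   0.019]
408 135 [ 0.696 -0.491  0.115]
385 135 [ 0.741 -0.467 -0.002]
340 100 [ 0.805 -0.3    0.092]
430 190 [ 0.554 -0.578  0.052]
420 215 [ 0.503 -0.607 -0.086]
470 50 [ 0.747 -0.483  0.444]
500 30 [ 1.089 -0.809  0.081]
325 168 [ 0.608 -0.271  0.029]
300 183 [ 0.563 -0.199 -0.   ]
335 162 [ 0.639 -0.307  0.001]
(np.float64(445.8343863414508), np.float64(111.79373288155342))
420 250 [ 0.536 -0.607  0.208]
440 150 [ 0.594 -0.573  0.385]
480 250 [ 0.853 -0.534  0.077]
405 300 [ 0.473 -0.64   0.138]
465 120 [ 0.923 -0.383  0.356]
345 330 [ 0.506 -0.459 -0.069]
375 165 [ 0.919 -0.098  0.15 ]
114 [ 0.49622691 -0.10757554  0.18652315] (array([ 0.49570683, -0.10747834]), np.float64(0.011289581086697363))
(np.float64(272.09847107664194), np.float64(190.5308817562969))
180 []
183 [(269, (np.int64(508), np.int64(-98), np.int64(189))), (273, (np.int64(509), np.int64(-109), np.int64(187)))]
186 [(267, (np.int64(501), np.int64(-94), np.int64(184))), (271, (np.int64(501), np.int64(-104), np.int64(185))), (275, (np.int64(501), np.int64(-114), np.int64(189)))]
189 [(267, (np
[... 580 characters left out ...]
), np.int64(-104), np.int64(178)))]
207 [(266, (np.int64(447), np.int64(-95), np.int64(178)))]
210 [(265, (np.int64(439), np.int64(-92), np.int64(179)))]
213 [(264, (np.int64(430), np.int64(-90), np.int64(182)))]
216 [(263, (np.int64(423), np.int64(-88), np.int64(180)))]
219 [(263, (np.int64(415), np.int64(-89), np.int64(180)))]
222 [(262, (np.int64(407), np.int64(-87), np.int64(182)))]
225 [(261, (np.int64(399), np.int64(-85), np.int64(182)))]
228 [(260, (np.int64(392), np.int64(-83), np.int64(178)))]
231 [(259, (np.int64(384), np.int64(-81), np.int64(177))), (263, (np.int64(386), np.int64(-91), np.int64(171)))]
234 [(259, (np.int64(378), np.int64(-81), np.int64(169)))]
237 []
240 []
243 []
```

```bash
cat >> h.py <<'E'
def off(x,y,z,yaw=None):
    s=r.get_state();rr=s["eef_rot"];p=s["tcp_pos"]
    a=np.radians(rr[2]);xa=np.array([np.cos(a),np.sin(a)]);ya=np.array([np.sin(a),-np.cos(a)])
    d=np.array([x,y])-p[:2]
    t=0 if yaw is None else -np.radians((yaw-rr[2]+180)%360-180)
    print("t%.2f"%s["time_s"],"pos",p.round(4),"rot",rr.round(2),"F",s["contact_force"].round(1),"w%.4f"%s["gripper_width"],"-> off",[round(float(d@xa),4),round(float(d@ya),4),round(float(p[2]-z),4)],"turn %.3f"%t)
E
python3 -c "
from h import *
off(.40,-.43,.226,-118)
off(.565,-.405,.13,-118)
"
```

```text
t0.10 pos [ 0.2749 -0.616   0.2258] rot [ 1.7992e+02 -1.0000e-02 -1.5595e+02] F [-0.1 -0.6 -0.1] w0.0877 -> off [-0.19, 0.1189, -0.0002] turn -0.662
t0.10 pos [ 0.2749 -0.616   0.2258] rot [ 1.7992e+02 -1.0000e-02 -1.5595e+02] F [-0.1 -0.6 -0.1] w0.0877 -> off [-0.3509, 0.0745, 0.0958] turn -0.662
```

>>> servo_tool:
  grip: [-1,-1,-1,-1,-1,-1,-1,-1,-1,-1]
  translation:
    - [-0.03,0.02,0]
    - [-0.06,0.04,0]
    - [-0.09,0.06,0]
    - [-0.12,0.08,0]
    - [-0.155,0.1,0]
    - [-0.19,0.119,0]
    - [-0.23,0.107,0]
    - [-0.27,0.097,0]
    - [-0.31,0.086,0.02]
    - [-0.35,0.0745,0.04]
  turn: [0,-0.11,-0.22,-0.33,-0.44,-0.55,-0.662,-0.662,-0.662,-0.662]

```text
time_s: 0.93
tcp_pos: [0.5589, -0.4061, 0.1912]
eef_rot: [-179.8, 0.0, -118.0]
contact_force: [-0.5, -1.1, -0.1]
gripper_width: 0.0879
```

>>> servo_tool:
  grip: [-1,-1]
  translation:
    - [0,0,0]
    - [0,0,0]
  turn: [0,0]

```text
time_s: 1.1
tcp_pos: [0.5571, -0.4054, 0.187]
eef_rot: [179.7, -0.0, -117.9]
contact_force: [-0.3, -0.3, 0.4]
gripper_width: 0.0879
```

```bash
python3 - <<'E'
from h import *
for n in("scene","top"):
    p,d=capture(n); cv2.imwrite(f"pics/{n}1.png",p); np.save(f"{n}1.npy",d)
off(.565,-.405,.042,-118)
cv2.imwrite("pics/sc1c.png",cv2.resize(cv2.imread("pics/scene1.png")[130:310,180:440],None,fx=3,fy=3))
E
```

```text
t1.20 pos [ 0.556  -0.4068  0.19  ] rot [ 1.7994e+02 -2.0000e-02 -1.1800e+02] F [-1.2 -0.3  0.1] w0.0876 -> off [-0.0058, -0.0071, 0.148] turn -0.000
```

View pics/sc1c.png

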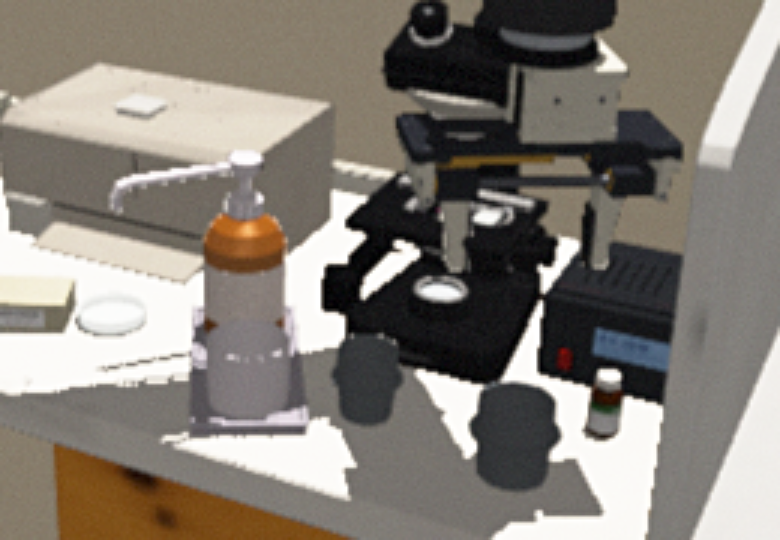

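View pics/top1.png

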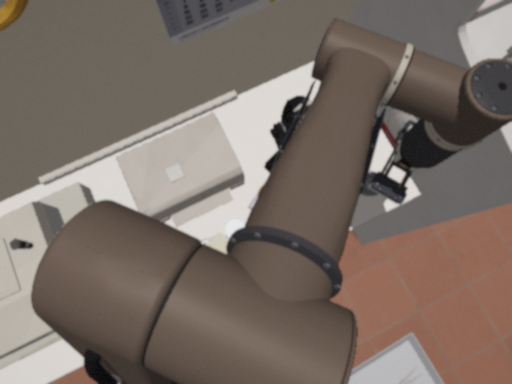

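```bash
python3 - <<'E'
from h import *
P=cloud("scene",np.load("scene1.npy"))
for nm,c,lo,hi in[("cup",(.437,-.213),.06,.072),("coarse",(.518,-.271),.056,.068),("fine",(.565,-.405),.06,.072),("pump",(.493,-.107),.183,.195)]:
    X=ring(P,c,lo,hi,.045); print(nm,len(X),fitc(X), X.min(0).round(3),X.max(0).round(3))
for c in[(.518,-.271),(.565,-.405),(.436,-.2115)]:
  X=ring(P,c,.005,.035,.045);print(len(X),fitc(X))
s=[r.get_state()["tcp_pos"] for _ in range(3)];print(s)
off(.565,-.405,.042,-118)
E
```

```text
cup 123 (array([ 0.4330888 , -0.21190561]), np.float64(0.034285445015580486)) [ 0.396 -0.249  0.06 ] [ 0.468 -0.175  0.067]
coarse 77 (array([ 0.51478777, -0.27210696]), np.float64(0.02449846346630335)) [ 0.488 -0.3    0.056] [ 0.541 -0.247  0.063]
fine 120 (array([ 0.56176765, -0.40540613]), np.float64(0.029558986338443255)) [ 0.53  -0.437  0.06 ] [ 0.594 -0.375  0.066]
pump 27 (array([ 0.4924784 , -0.10889838]), np.float64(0.010989471839890467)) [ 0.48  -0.124  0.183] [ 0.506 -0.094  0.186]
186 (array([ 0.51554335, -0.27089936]), np.float64(0.025048521552648254))
228 (array([ 0.56182351, -0.40525053]), np.float64(0.028861180369542192))
389 (array([ 0.43484443, -0.21168712]), np.float64(0.036290776148322046))
[array([ 0.5560137 , -0.4067736 ,  0.19000619]), array([ 0.5560137 , -0.4067736 ,  0.19000619]), array([ 0.5560137 , -0.4067736 ,  0.19000619])]
t1.20 pos [ 0.556  -0.4068  0.19  ] rot [ 1.7994e+02 -2.0000e-02 -1.1800e+02] F [-1.2 -0.3  0.1] w0.0876 -> off [-0.0058, -0.0071, 0.148] turn -0.000
```

>>> servo_tool:
  grip: [-1,-1,-1,-1,-1,-1]
  translation:
    - [-0.005,-0.006,0.03]
    - [-0.005,-0.006,0.06]
    - [-0.005,-0.006,0.09]
    - [-0.005,-0.006,0.105]
    - [-0.005,-0.006,0.105]
    - [-0.005,-0.006,0.105]
  turn: [0,0,0,0,0,0]

```text
time_s: 1.7
tcp_pos: [0.5632, -0.406, 0.0863]
eef_rot: [-180.0, -0.0, -118.1]
contact_force: [0.0, 0.4, 0.0]
gripper_width: 0.0878
```

```bash
python3 - <<'E'
from h import *
off(.563,-.405,.043,-118)
p,d=capture("scene");off(.563,-.405,.043,-118)
cv2.imwrite("pics/s2.png",cv2.resize(p[150:310,240:440],None,fx=4,fy=4))
E
```

```text
t1.70 pos [ 0.5632 -0.406   0.0863] rot [-1.7999e+02 -2.0000e-02 -1.1806e+02] F [0.  0.4 0. ] w0.0878 -> off [-0.0008, 0.0007, 0.0433] turn -0.001
t1.75 pos [ 0.5642 -0.4063  0.0875] rot [-1.7986e+02 -2.0000e-02 -1.1804e+02] F [-0.   0.3  0.5] w0.0875 -> off [-0.0006, 0.0017, 0.0445] turn -0.001
```

View pics/s2.png

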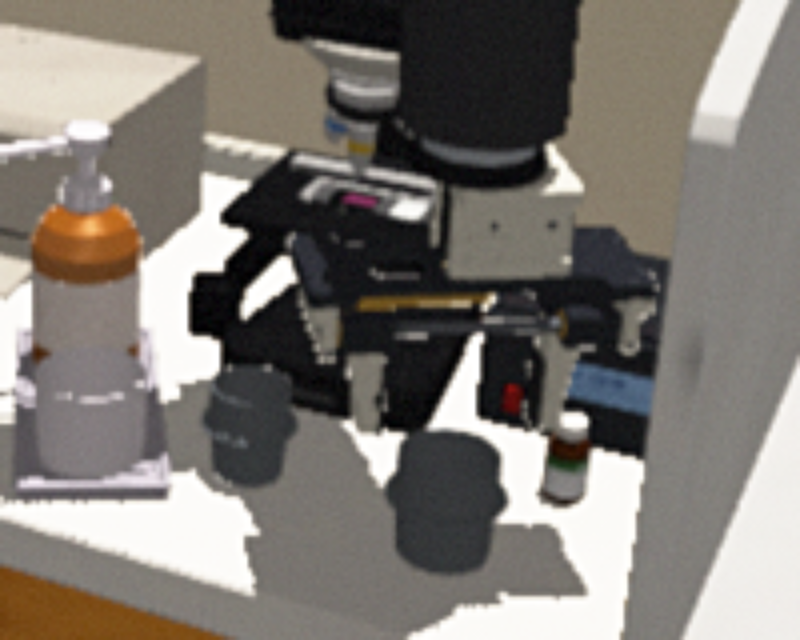

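```bash
python3 - <<'E'
from h import *
for y in(-1,0,1):
  p=proj("scene",(.5635-y*.883*.054,-.406+y*.469*.054,.087));print((p[0]-240)*4,(p[1]-150)*4)
E
```

```text
546.2900272123272 417.8815541963095
455.19289896162945 420.6653993453423
363.7025156268039 423.46126201105517
```

>>> servo_tool:
  grip: [-1,-1,-1,-1,-1]
  translation:
    - [0,0,0.015]
    - [0,0,0.03]
    - [0,0,0.0435]
    - [0,0,0.0435]
    - [0,0,0.0435]
  turn: [0,0,0,0,0]

```text
time_s: 2.17
tcp_pos: [0.5645, -0.4058, 0.0437]
eef_rot: [-179.9, -0.0, -118.0]
contact_force: [0.5, 0.1, -0.8]
gripper_width: 0.0875
```

>>> servo_tool:
  grip: [1,1,1,1,1,1,1,1]
  translation:
    - [0,0,0]
    - [0,0,0]
    - [0,0,0]
    - [0,0,0]
    - [0,0,0]
    - [0,0,0]
    - [0,0,0]
    - [0,0,0]
  turn: [0,0,0,0,0,0,0,0]
  newtons: 15

```text
time_s: 2.83
tcp_pos: [0.5643, -0.4054, 0.0426]
eef_rot: [-180.0, -0.0, -118.0]
contact_force: [-1.9, 1.2, 5.9]
gripper_width: 0.0619
```

```bash
python3 - <<'E'
from h import *
p,d=capture("scene");off(.563,-.405,.043,-118)
cv2.imwrite("pics/s3.png",cv2.resize(p[150:310,240:440],None,fx=4,fy=4))
E
```

```text
t2.88 pos [ 0.5643 -0.4053  0.0426] rot [-1.7996e+02 -1.0000e-02 -1.1800e+02] F [-1.   1.6  5.8] w0.0625 -> off [0.0003, 0.0013, -0.0004] turn 0.000
```

View pics/s3.png

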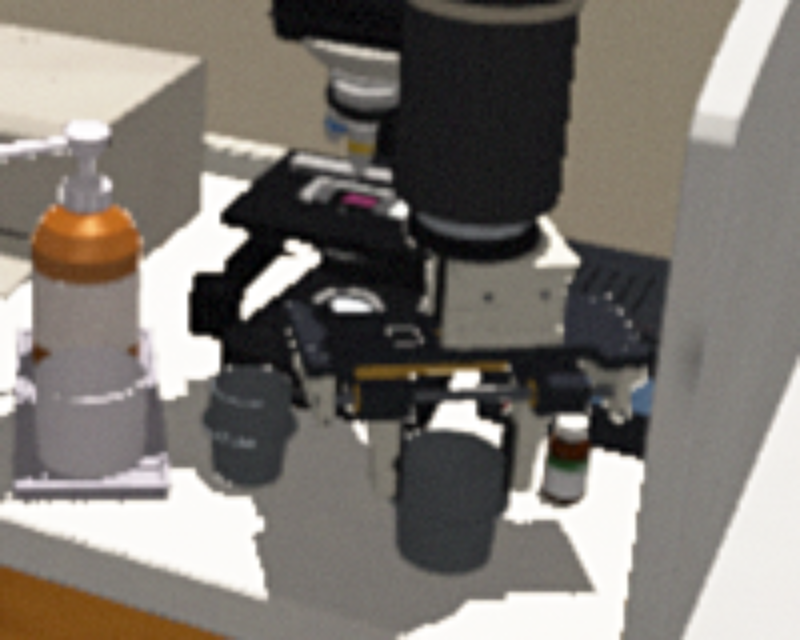

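>>> servo_tool:
  grip: [1,1,1,1,1,1,1]
  translation:
    - [0,0,-0.005]
    - [0,0,-0.02]
    - [0,0,-0.04]
    - [0,0,-0.06]
    - [0,0,-0.08]
    - [0,0,-0.095]
    - [0,0,-0.095]
  turn: [0,0,0,0,0,0,0]

```text
time_s: 3.47
tcp_pos: [0.5657, -0.4062, 0.1409]
eef_rot: [-179.7, -0.0, -118.0]
contact_force: [0.4, 0.2, 1.1]
gripper_width: 0.0622
```

```bash
python3 - <<'E'
from h import *
p,d=capture("scene");off(.435,-.2118,.1376,-118)
cv2.imwrite("pics/s4.png",cv2.resize(p[130:310,200:440],None,fx=3,fy=3))
E
```

```text
t3.52 pos [ 0.565  -0.4057  0.1389] rot [-1.7980e+02  2.0000e-02 -1.1802e+02] F [ 0.9  0.4 -0.7] w0.0624 -> off [-0.1101, 0.2058, 0.0013] turn -0.000
```

View pics/s4.png

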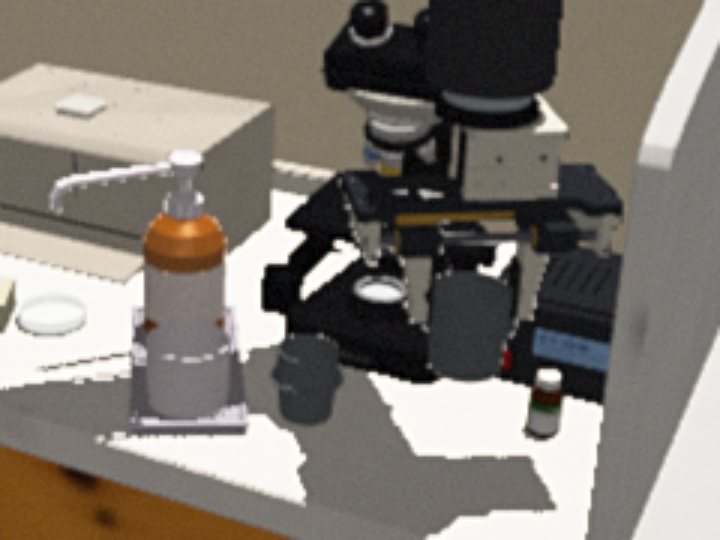

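>>> servo_tool:
  grip: [1,1,1,1,1,1,1,1,1,1]
  translation:
    - [-0.008,0.015,0]
    - [-0.022,0.04,0]
    - [-0.036,0.067,0]
    - [-0.052,0.096,0]
    - [-0.068,0.126,0]
    - [-0.083,0.155,0]
    - [-0.096,0.18,0]
    - [-0.105,0.197,0]
    - [-0.11,0.2055,0]
    - [-0.11,0.2055,0]
  turn: [0,0,0,0,0,0,0,0,0,0]

```text
time_s: 4.35
tcp_pos: [0.4329, -0.2103, 0.1366]
eef_rot: [180.0, 0.0, -117.9]
contact_force: [-0.0, -0.5, -1.0]
gripper_width: 0.0623
```

>>> servo_tool:
  grip: [1,1]
  translation:
    - [0,0,0.008]
    - [0,0,0.008]
  turn: [0,0]

```text
time_s: 4.52
tcp_pos: [0.4342, -0.2118, 0.1274]
eef_rot: [179.9, -0.0, -118.0]
contact_force: [-0.7, 0.1, 0.3]
gripper_width: 0.0622
```

```bash
python3 - <<'E'
from h import *
p,d=capture("scene");off(.435,-.2118,.072,-118)
np.save("s5.npy",d);cv2.imwrite("pics/s5raw.png",p)
cv2.imwrite("pics/s5.png",cv2.resize(p[130:290,200:360],None,fx=4,fy=4))
P=cloud("scene",d)
for lo,hi in[(.06,.069)]:
    X=ring(P,(.4345,-.2117),lo,hi,.042);print(len(X),fitc(X))
for lo,hi in[(.09,.11),(.1,.12)]:
    X=ring(P,(.4345,-.2117),lo,hi,.042);print(len(X),fitc(X),X.min(0),X.max(0))
E
```

```text
t4.57 pos [ 0.4342 -0.212   0.1277] rot [ 1.7989e+02 -4.0000e-02 -1.1805e+02] F [-0.4 -0.1  0.6] w0.0620 -> off [-0.0006, -0.0007, 0.0557] turn -0.001
82 (array([ 0.43287075, -0.21241732]), np.float64(0.034170151326703535))
149 (array([ 0.43201851, -0.21313863]), np.float64(0.02754338432854486)) [ 0.40198866 -0.2436364   0.09003436] [ 0.45543696 -0.20015842  0.1098832 ]
131 (array([ 0.43185302, -0.21294886]), np.float64(0.028188809051181173)) [ 0.39895921 -0.24520974  0.10015356] [ 0.4550733  -0.20015842  0.11876412]
```

View pics/s5.png

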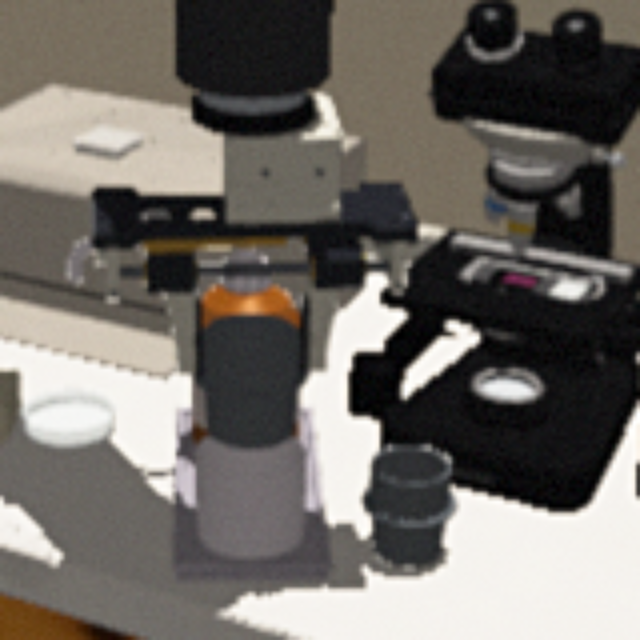

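>>> servo_tool:
  grip: [1,1,1,1,1,1,1]
  translation:
    - [0,0.0,0.008]
    - [0,0,0.016]
    - [0,0,0.024]
    - [0,0,0.032]
    - [0,0,0.04]
    - [0,0,0.046]
    - [0,0,0.046]
  turn: [0,0,0,0,0,0,0]

```text
time_s: 5.15
tcp_pos: [0.4334, -0.2115, 0.0813]
eef_rot: [179.9, -0.0, -118.0]
contact_force: [-0.6, 0.2, -1.3]
gripper_width: 0.0624
```

>>> servo_tool:
  grip: [1,1,1,1,1]
  translation:
    - [0,0,0.003]
    - [0,0,0.006]
    - [0,0,0.008]
    - [0,0,0.009]
    - [0,0,0.009]
  turn: [0,0,0,0,0]

```text
time_s: 5.57
tcp_pos: [0.4343, -0.2116, 0.0738]
eef_rot: [180.0, 0.0, -118.0]
contact_force: [0.9, -1.1, -0.1]
gripper_width: 0.0618
```

```bash
python3 - <<'E'
from h import *
p,d=capture("scene");off(.435,-.2118,.072,-118)
cv2.imwrite("pics/s6.png",cv2.resize(p[130:290,200:360],None,fx=4,fy=4))
E
```

```text
t5.62 pos [ 0.4343 -0.2116  0.074 ] rot [-179.99    0.   -118.02] F [-1.  -0.1 -0.6] w0.0618 -> off [-0.0001, -0.0007, 0.002] turn -0.000
```

View pics/s6.png

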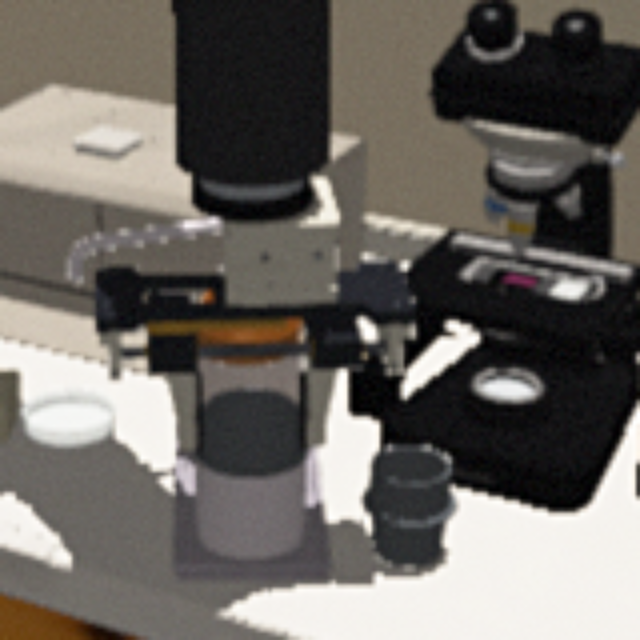

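>>> servo_tool:
  grip: [1,1,1,1]
  translation:
    - [0,0,0.001]
    - [0,0,0.002]
    - [0,0,0.0025]
    - [0,0,0.0025]
  turn: [0,0,0,0]

```text
time_s: 5.95
tcp_pos: [0.4343, -0.2116, 0.0715]
eef_rot: [-180.0, 0.0, -118.0]
contact_force: [-0.6, -0.0, 1.4]
gripper_width: 0.0621
```

>>> servo_tool:
  grip: [1,1,1]
  translation:
    - [0,0,0.0005]
    - [0,0,0.001]
    - [0,0,0.001]
  turn: [0,0,0]

```text
time_s: 6.2
tcp_pos: [0.4344, -0.2116, 0.0715]
eef_rot: [-180.0, -0.0, -118.0]
contact_force: [-4.1, 2.5, 13.3]
gripper_width: 0.0623
```

>>> servo_tool:
  grip: [1,1,-0.6,-1,-1,-1,-1]
  translation:
    - [0,0,-0.0005]
    - [0,0,-0.0008]
    - [0,0,-0.0008]
    - [0,0,-0.0008]
    - [0,0,-0.001]
    - [0,0,-0.001]
    - [0,0,-0.001]
  turn: [0,0,0,0,0,0,0]

```text
time_s: 6.78
tcp_pos: [0.4343, -0.2116, 0.0713]
eef_rot: [180.0, -0.0, -118.0]
contact_force: [0.0, 0.3, -0.1]
gripper_width: 0.0862
```

>>> servo_tool:
  grip: [-1,-1,-1,-1,-1]
  translation:
    - [0,0,-0.01]
    - [0,0,-0.03]
    - [0,0,-0.055]
    - [0,0,-0.08]
    - [0,0,-0.08]
  turn: [0,0,0,0,0]

```text
time_s: 7.2
tcp_pos: [0.437, -0.2123, 0.156]
eef_rot: [-179.6, 0.1, -118.0]
contact_force: [1.0, -0.6, 0.8]
gripper_width: 0.0878
```

```bash
python3 - <<'E'
from h import *
p,d=capture("scene");off(.517,-.2715,.154,-156)
cv2.imwrite("pics/s7.png",cv2.resize(p[130:290,200:360],None,fx=4,fy=4))
P=cloud("scene",d)
for nm,c,lo,hi in[("fine rim",(.4345,-.2117),.09,.1),("cup low",(.4345,-.2117),.02,.06),("coarse",(.517,-.271),.056,.068)]:
    X=ring(P,c,lo,hi,.042);print(nm,len(X),fitc(X),X.min(0).round(3),X.max(0).round(3))
E
```

```text
t7.25 pos [ 0.436  -0.2119  0.1539] rot [-1.7972e+02  1.0000e-01 -1.1800e+02] F [ 0.2 -0.3 -0.6] w0.0873 -> off [0.0147, -0.0995, -0.0001] turn 0.663
fine rim 81 (array([ 0.43214642, -0.21273131]), np.float64(0.029365586090473298)) [ 0.4   -0.244  0.09 ] [ 0.464 -0.18   0.095]
cup low 381 (array([ 0.43287097, -0.21208875]), np.float64(0.03431975278592818)) [ 0.396 -0.253  0.02 ] [ 0.462 -0.198  0.06 ]
coarse 82 (array([ 0.51480863, -0.27208284]), np.float64(0.02456644743316321)) [ 0.489 -0.301  0.056] [ 0.542 -0.246  0.063]
```

View pics/s7.png

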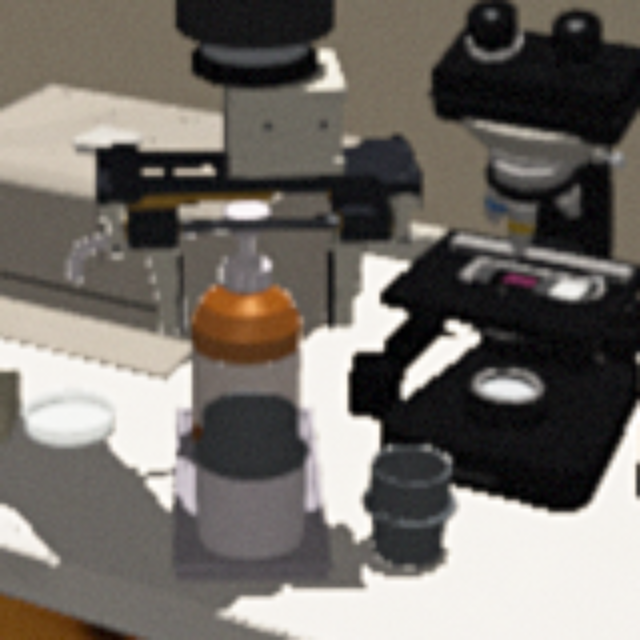

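>>> servo_tool:
  grip: [-1,-1,-1,-1,-1,-1,-1,-1,-1]
  translation:
    - [0.003,-0.02,0]
    - [0.006,-0.045,0]
    - [0.009,-0.065,0]
    - [0.012,-0.085,0]
    - [0.0145,-0.099,0]
    - [0.0145,-0.099,0]
    - [0.0145,-0.099,0]
    - [0.0145,-0.099,0.02]
    - [0.0145,-0.099,0.04]
  turn: [0.11,0.22,0.33,0.44,0.55,0.663,0.663,0.663,0.663]

```text
time_s: 8.0
tcp_pos: [0.5151, -0.2708, 0.1113]
eef_rot: [-179.9, 0.1, -155.8]
contact_force: [-0.8, 0.3, -0.6]
gripper_width: 0.0876
```

>>> servo_tool:
  grip: [-1,-1,-1]
  translation:
    - [0,0,0.02]
    - [0,0,0.02]
    - [0,0,0.02]
  turn: [0,0,0]

```text
time_s: 8.25
tcp_pos: [0.5137, -0.2706, 0.0905]
eef_rot: [179.9, -0.1, -155.8]
contact_force: [-0.4, -0.4, 1.1]
gripper_width: 0.0878
```

```bash
python3 - <<'E'
from h import *
p,d=capture("scene");off(.5166,-.2711,.0395,-156)
cv2.imwrite("pics/s8.png",cv2.resize(p[130:290,200:360],None,fx=4,fy=4))
E
```

```text
t8.30 pos [ 0.5148 -0.2709  0.0917] rot [ 1.8000e+02 -4.0000e-02 -1.5586e+02] F [-0.8 -0.8 -0.3] w0.0879 -> off [-0.0016, -0.001, 0.0522] turn 0.002
```

View pics/s8.png

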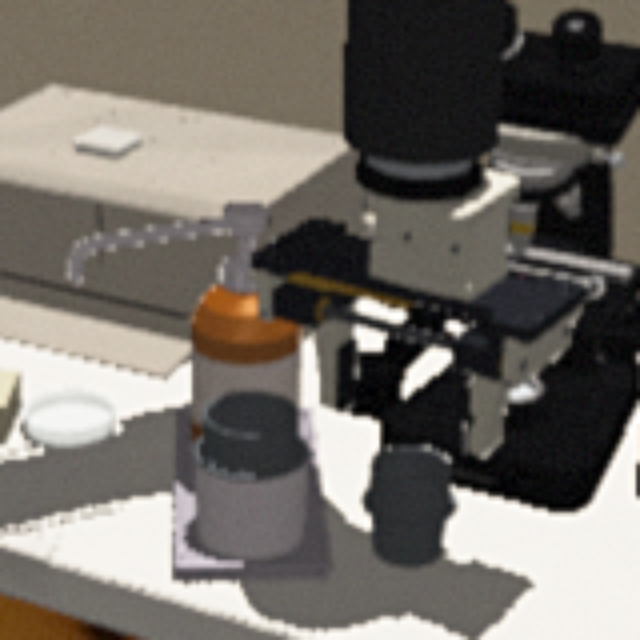

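Fine strainer sits seated in the cup (crop 252,430); the gripper is above the coarse one. Descend and grip.

>>> servo_tool:
  grip: [-1,-1,-1,-1,-1,-1]
  translation:
    - [-0.0012,-0.001,0.015]
    - [-0.0012,-0.001,0.03]
    - [-0.0012,-0.001,0.042]
    - [-0.0012,-0.001,0.0515]
    - [-0.0012,-0.001,0.0515]
    - [-0.0012,-0.001,0.0515]
  turn: [0,0,0,0,0,0]

```text
time_s: 8.8
tcp_pos: [0.5167, -0.2714, 0.0405]
eef_rot: [-180.0, 0.0, -156.0]
contact_force: [0.9, 0.2, 0.5]
gripper_width: 0.0879
```

```bash
python3 - <<'E'
from h import *
off(.5166,-.2711,.0395,-156)
E
```

```text
t8.80 pos [ 0.5167 -0.2714  0.0405] rot [-1.7998e+02  1.0000e-02 -1.5595e+02] F [0.9 0.2 0.5] w0.0879 -> off [-0.0, 0.0003, 0.001] turn 0.001
```

>>> servo_tool:
  grip: [1,1,1,1,1,1,1,1,1]
  translation:
    - [0,0,0.0005]
    - [0,0,0.0005]
    - [0,0,0.0005]
    - [0,0,0.0005]
    - [0,0,0.0005]
    - [0,0,0.0005]
    - [0,0,0.0005]
    - [0,0,0.0005]
    - [0,0,0.0005]
  turn: [0,0,0,0,0,0,0,0,0]
  newtons: 15

```text
time_s: 9.55
tcp_pos: [0.5165, -0.2713, 0.0396]
eef_rot: [-180.0, 0.0, -156.0]
contact_force: [-0.7, 0.9, 2.7]
gripper_width: 0.0522
```

```bash
python3 - <<'E'
from h import *
off(.5166,-.2711,.0395,-156)
E
```

```text
t9.55 pos [ 0.5165 -0.2713  0.0396] rot [-1.7999e+02  1.0000e-02 -1.5600e+02] F [-0.7  0.9  2.7] w0.0522 -> off [-0.0002, 0.0002, 0.0001] turn -0.000
```

>>> servo_tool:
  grip: [1,1,1,1,1,1,1,1,1]
  translation:
    - [0,0,-0.005]
    - [0,0,-0.02]
    - [0,0,-0.04]
    - [0,0,-0.06]
    - [0,0,-0.08]
    - [0,0,-0.1]
    - [0,0,-0.115]
    - [0,0,-0.125]
    - [0,0,-0.125]
  turn: [0,0,0,0,0,0,0,0,0]

```text
time_s: 10.3
tcp_pos: [0.5175, -0.2717, 0.1668]
eef_rot: [-179.9, 0.2, -156.0]
contact_force: [-0.7, 0.0, -0.5]
gripper_width: 0.0522
```

```bash
python3 - <<'E'
from h import *
p,d=capture("scene");off(.4343,-.2116,.1646,-118)
cv2.imwrite("pics/s9.png",cv2.resize(p[130:290,200:360],None,fx=4,fy=4))
E
```

```text
t10.35 pos [ 0.5168 -0.2713  0.1652] rot [-1.7995e+02  9.0000e-02 -1.5601e+02] F [-1.1  0.1 -2.4] w0.0524 -> off [0.0511, 0.0881, 0.0006] turn -0.663
```

View pics/s9.png

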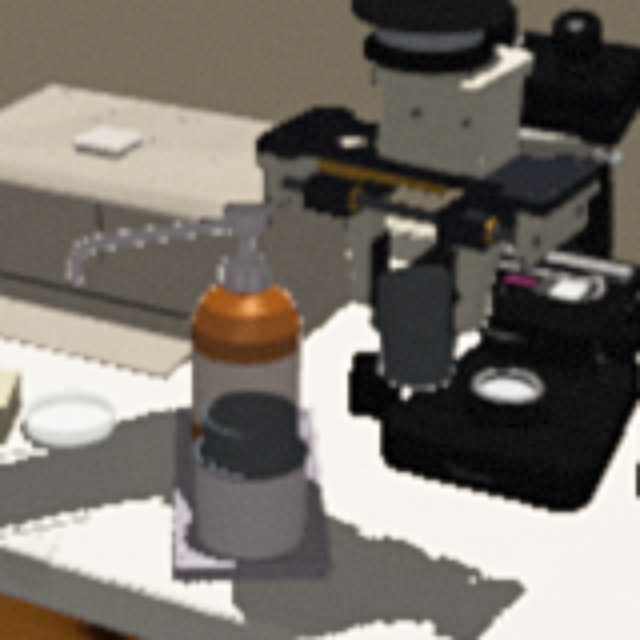

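>>> servo_tool:
  grip: [1,1,1,1,1,1,1,1,1,1]
  translation:
    - [0.004,0.007,0]
    - [0.011,0.019,0]
    - [0.019,0.033,0]
    - [0.027,0.047,0]
    - [0.035,0.061,0]
    - [0.042,0.073,0]
    - [0.048,0.083,0]
    - [0.0511,0.0881,0]
    - [0.0511,0.0881,0]
    - [0.0511,0.0881,0]
  turn: [-0.05,-0.14,-0.23,-0.32,-0.41,-0.5,-0.59,-0.663,-0.663,-0.663]

```text
time_s: 11.18
tcp_pos: [0.4335, -0.2115, 0.1637]
eef_rot: [179.9, -0.0, -118.1]
contact_force: [0.2, -0.4, -0.4]
gripper_width: 0.052
```

>>> servo_tool:
  grip: [1,1,1]
  translation:
    - [0,0,0.005]
    - [0,0,0.01]
    - [0,0,0.01]
  turn: [0,0,0]

```text
time_s: 11.43
tcp_pos: [0.4333, -0.2116, 0.1527]
eef_rot: [179.9, -0.0, -118.1]
contact_force: [0.4, -0.5, -0.9]
gripper_width: 0.052
```

```bash
python3 - <<'E'
from h import *
p,d=capture("scene");off(.4343,-.2116,.1016,-118)
cv2.imwrite("pics/s10.png",cv2.resize(p[130:290,200:360],None,fx=4,fy=4))
P=cloud("scene",d)
for nm,lo,hi in[("fine rim",.089,.099),("coarse",.12,.147),("cup",.02,.06)]:
    X=ring(P,(.433,-.212),lo,hi,.04);print(nm,len(X),fitc(X),X.min(0).round(3),X.max(0).round(3))
E
```

```text
t11.48 pos [ 0.4334 -0.2117  0.1533] rot [ 1.7989e+02 -4.0000e-02 -1.1809e+02] F [-0.3 -0.8 -0.3] w0.0521 -> off [-0.0005, -0.0007, 0.0517] turn -0.002
fine rim 79 (array([ 0.43175339, -0.21366967]), np.float64(0.029198123965117697)) [ 0.401 -0.247  0.089] [ 0.463 -0.181  0.096]
coarse 161 (array([ 0.4286798 , -0.21647519]), np.float64(0.019924516888254466)) [ 0.402 -0.242  0.121] [ 0.446 -0.2    0.147]
cup 380 (array([ 0.4328314 , -0.21208875]), np.float64(0.03430722691981685)) [ 0.396 -0.25   0.02 ] [ 0.461 -0.195  0.06 ]
```

View pics/s10.png

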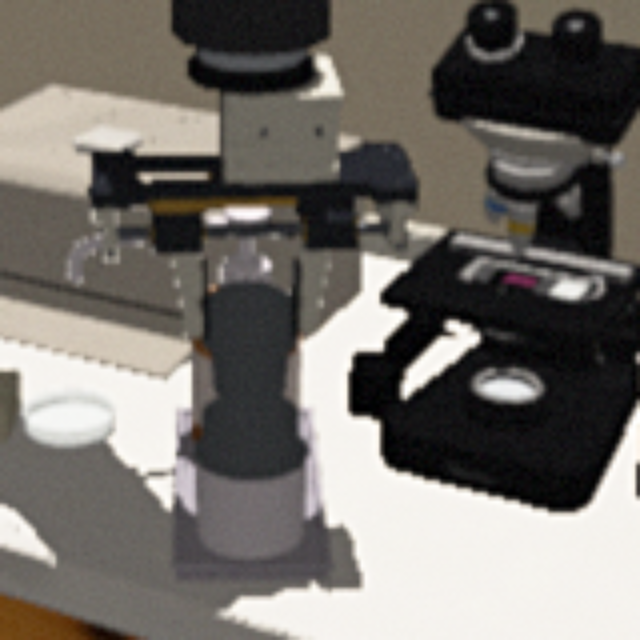

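>>> servo_tool:
  grip: [1,1,1,1,1,1,1]
  translation:
    - [-0.0003,-0.001,0.008]
    - [-0.0003,-0.001,0.016]
    - [-0.0003,-0.001,0.024]
    - [-0.0003,-0.001,0.032]
    - [-0.0003,-0.001,0.039]
    - [-0.0003,-0.001,0.043]
    - [-0.0003,-0.001,0.043]
  turn: [0,0,0,0,0,0,0]

```text
time_s: 12.07
tcp_pos: [0.4342, -0.2117, 0.1102]
eef_rot: [179.9, -0.0, -118.0]
contact_force: [-0.7, -0.1, 0.3]
gripper_width: 0.0518
```

>>> servo_tool:
  grip: [1,1,1,1,1]
  translation:
    - [0,0,0.002]
    - [0,0,0.004]
    - [0,0,0.006]
    - [0,0,0.007]
    - [0,0,0.007]
  turn: [0,0,0,0,0]

```text
time_s: 12.48
tcp_pos: [0.4349, -0.2118, 0.1044]
eef_rot: [180.0, 0.0, -118.0]
contact_force: [-0.2, -0.1, -0.8]
gripper_width: 0.0523
```

>>> servo_tool:
  grip: [1,1,1]
  translation:
    - [0,0,0.001]
    - [0,0,0.0015]
    - [0,0,0.0015]
  turn: [0,0,0]

```text
time_s: 12.73
tcp_pos: [0.4349, -0.2118, 0.1029]
eef_rot: [-180.0, 0.0, -118.0]
contact_force: [0.2, -0.3, 0.2]
gripper_width: 0.0521
```

>>> servo_tool:
  grip: [1,1,1,1]
  translation:
    - [0,0,0.0005]
    - [0,0,0.001]
    - [0,0,0.0015]
    - [0,0,0.0015]
  turn: [0,0,0,0]

```text
time_s: 13.07
tcp_pos: [0.4349, -0.2119, 0.1015]
eef_rot: [-180.0, -0.0, -118.0]
contact_force: [0.4, 0.7, 0.7]
gripper_width: 0.0519
```

>>> servo_tool:
  grip: [1,1,1]
  translation:
    - [0,0,0.0005]
    - [0,0,0.001]
    - [0,0,0.001]
  turn: [0,0,0]

```text
time_s: 13.32
tcp_pos: [0.4351, -0.212, 0.1015]
eef_rot: [-180.0, -0.0, -118.0]
contact_force: [-3.3, 2.1, 10.6]
gripper_width: 0.0523
```

Contact at the expected height (0.1016). Release and retreat.

>>> servo_tool:
  grip: [1,1,-0.6,-1,-1,-1,-1]
  translation:
    - [0,0,-0.0005]
    - [0,0,-0.0008]
    - [0,0,-0.0008]
    - [0,0,-0.0008]
    - [0,0,-0.001]
    - [0,0,-0.001]
    - [0,0,-0.001]
  turn: [0,0,0,0,0,0,0]

```text
time_s: 13.9
tcp_pos: [0.4349, -0.2118, 0.1013]
eef_rot: [180.0, -0.0, -118.0]
contact_force: [-0.1, -0.2, 0.2]
gripper_width: 0.0797
```

>>> servo_tool:
  grip: [-1,-1,-1,-1,-1,-1,-1,-1]
  translation:
    - [0,0,-0.01]
    - [0,0,-0.03]
    - [0,0,-0.055]
    - [0,0,-0.08]
    - [0,0,-0.11]
    - [0,0,-0.14]
    - [0,0,-0.16]
    - [0,0,-0.16]
  turn: [0,0,0,0,0,0,0,0]

```text
time_s: 14.57
tcp_pos: [0.437, -0.2125, 0.2661]
eef_rot: [-179.6, 0.1, -118.0]
contact_force: [0.7, 0.9, 0.2]
gripper_width: 0.0879
```

```bash
python3 - <<'E'
from h import *
p,d=capture("scene");off(.43,-.06,.26,-118)
cv2.imwrite("pics/s11.png",cv2.resize(p[130:290,200:360],None,fx=4,fy=4))
P=cloud("scene",d)
for nm,lo,hi,R in[("coarse rim",.12,.128,.04),("coarse fl",.09,.102,.04),("fine fl",.062,.0715,.045),("cup",.02,.06,.045)]:
    X=ring(P,(.433,-.212),lo,hi,R);print(nm,len(X),fitc(X),X.min(0).round(3),X.max(0).round(3))
E
```

```text
t14.62 pos [ 0.4361 -0.212   0.2637] rot [-1.7975e+02  9.0000e-02 -1.1801e+02] F [ 1.  -0.1 -0.5] w0.0878 -> off [-0.1314, 0.0768, 0.0037] turn -0.000
coarse rim 62 (array([ 0.43265101, -0.21214811]), np.float64(0.025055662643817568)) [ 0.408 -0.241  0.12 ] [ 0.459 -0.185  0.124]
coarse fl 145 (array([ 0.43177574, -0.21386646]), np.float64(0.026664068549136555)) [ 0.402 -0.246  0.09 ] [ 0.461 -0.188  0.102]
fine fl 132 (array([ 0.43193118, -0.2133933 ]), np.float64(0.03238611689652489)) [ 0.396 -0.249  0.062] [ 0.467 -0.185  0.071]
cup 383 (array([ 0.43273949, -0.2123884 ]), np.float64(0.03408500073460241)) [ 0.397 -0.25   0.02 ] [ 0.46  -0.196  0.06 ]
```

View pics/s11.png

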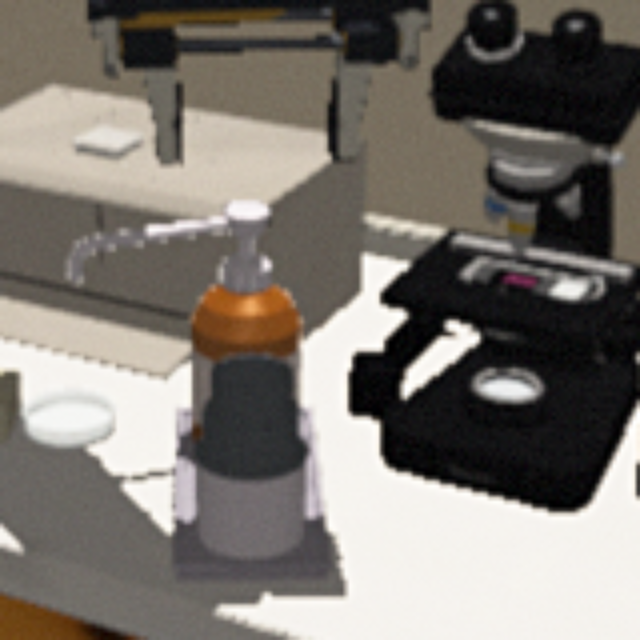

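```bash
cat > sw.py <<'E'
from h import *
A=np.array([.493,-.108]);rho=.075
def tcp(th,extra=0):
    a=np.radians(th);u=np.array([np.cos(a),np.sin(a)]);t=np.array([-u[1],u[0]])
    y=np.array([-.883,.469]);x=np.array([-.469,-.883])
    d=.005+.021*abs(t@y)+.010*abs(t@x)+extra
    return A+rho*u-d*t
E
python3 - <<'E'
from sw import *
q=tcp(170,.02);print(q);off(*q,.16,-118)
for th in range(170,243,6):
    w=tcp(th)-q; print(th,tcp(th).round(4),"rel",[round(float(w@np.array([-.469,-.883])),4),round(float(w@np.array([-.883,.469])),4)])
E
```

```text
[ 0.4262572  -0.05460944]
t14.62 pos [ 0.4361 -0.212   0.2637] rot [-1.7975e+02  9.0000e-02 -1.1801e+02] F [ 1.  -0.1 -0.5] w0.0878 -> off [-0.1344, 0.0826, 0.1037] turn -0.000
170 [ 0.4228 -0.0743] rel [0.019, -0.0062]
176 [ 0.4198 -0.0802] rel [0.0256, -0.0062]
182 [ 0.4172 -0.0865] rel [0.0324, -0.007]
188 [ 0.4152 -0.0933] rel [0.0393, -0.0084]
194 [ 0.4138 -0.1005] rel [0.0463, -0.0105]
200 [ 0.4132 -0.108 ] rel [0.0533, -0.0135]
206 [ 0.4134 -0.1158] rel [0.0601, -0.0173]
212 [ 0.4145 -0.1238] rel [0.0667, -0.0221]
218 [ 0.4165 -0.1319] rel [0.0728, -0.0276]
224 [ 0.4196 -0.1399] rel [0.0785, -0.0341]
230 [ 0.4236 -0.1477] rel [0.0834, -0.0413]
236 [ 0.4287 -0.1551] rel [0.0876, -0.0493]
242 [ 0.4348 -0.162 ] rel [0.0908, -0.0579]
```

>>> servo_tool:
  grip: [1,1,1,1,1,1,1,1,1,1]
  translation:
    - [-0.03,0.018,0]
    - [-0.06,0.037,0]
    - [-0.09,0.055,0]
    - [-0.115,0.07,0]
    - [-0.134,0.0826,0]
    - [-0.134,0.0826,0]
    - [-0.134,0.0826,0.03]
    - [-0.134,0.0826,0.06]
    - [-0.134,0.0826,0.07]
    - [-0.134,0.0826,0.07]
  turn: [0,0,0,0,0,0,0,0,0,0]

```text
time_s: 15.45
tcp_pos: [0.4225, -0.0554, 0.188]
eef_rot: [179.7, -0.2, -118.0]
contact_force: [0.8, 0.3, 0.7]
gripper_width: 0.0263
```

```bash
python3 - <<'E'
from sw import *
p,d=capture("scene");p2,d2=capture("top");q=tcp(170,.02);off(*q,.16,-118)
cv2.imwrite("pics/s12.png",cv2.resize(p[130:290,180:380],None,fx=4,fy=4))
cv2.imwrite("pics/t12.png",cv2.resize(p2[130:290,210:410],None,fx=4,fy=4))
E
```

```text
t15.55 pos [ 0.4248 -0.0551  0.1911] rot [ 1.7995e+02 -8.0000e-02 -1.1802e+02] F [-0.   0.4  0.1] w0.0189 -> off [-0.0011, -0.001, 0.0311] turn -0.000
```

View pics/s12.png

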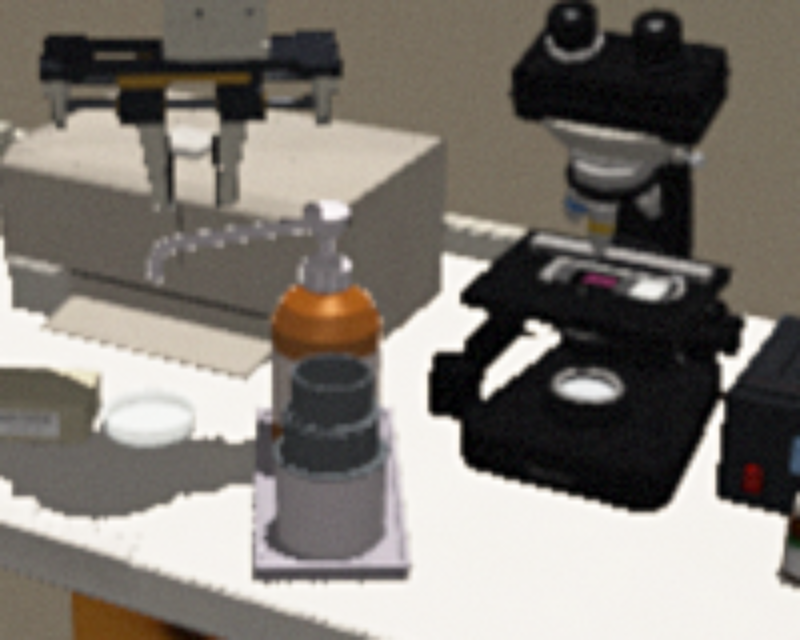

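View pics/t12.png

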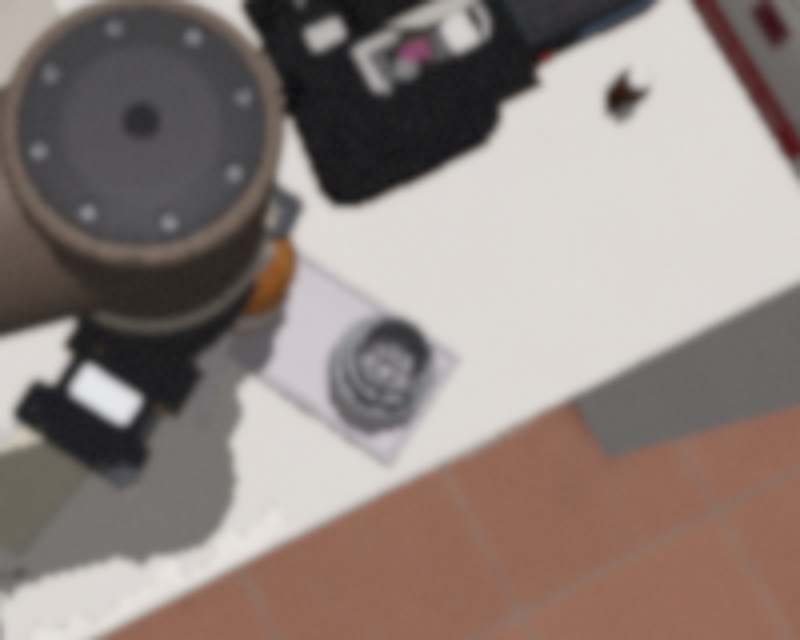

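>>> servo_tool:
  grip: [1,1,1,1,1,1,1]
  translation:
    - [0,0,0]
    - [0,0,0]
    - [0,0,0]
    - [0,0,0.012]
    - [0,0,0.024]
    - [0,0,0.031]
    - [0,0,0.031]
  turn: [0,0,0,0,0,0,0]

```text
time_s: 16.13
tcp_pos: [0.4242, -0.0549, 0.1595]
eef_rot: [179.9, -0.1, -118.0]
contact_force: [-0.7, 0.6, -1.3]
gripper_width: 0.0007
```

>>> servo_tool:
  grip: [1,1,1,1,1,1,1,1,1]
  translation:
    - [0.007,-0.003,0]
    - [0.014,-0.005,0]
    - [0.019,-0.0062,0]
    - [0.0255,-0.0062,0]
    - [0.0324,-0.007,0]
    - [0.0393,-0.0084,0]
    - [0.0463,-0.0105,0]
    - [0.0533,-0.0135,0]
    - [0.0533,-0.0135,0]
  turn: [0,0,0,0,0,0,0,0,0]

```text
time_s: 16.88
tcp_pos: [0.4114, -0.1093, 0.1604]
eef_rot: [180.0, -0.0, -118.1]
contact_force: [-0.6, 0.4, 0.2]
gripper_width: 0.0003
```

```bash
python3 - <<'E'
from sw import *
p,d=capture("scene");off(*tcp(232),.16,-118)
cv2.imwrite("pics/s13.png",cv2.resize(p[130:290,180:380],None,fx=4,fy=4))
E
```

```text
t16.93 pos [ 0.4115 -0.1089  0.1603] rot [ 1.7998e+02 -2.0000e-02 -1.1809e+02] F [ 0.5 -0.2 -0.4] w0.0009 -> off [0.03, -0.0316, 0.0003] turn -0.002
```

View pics/s13.png

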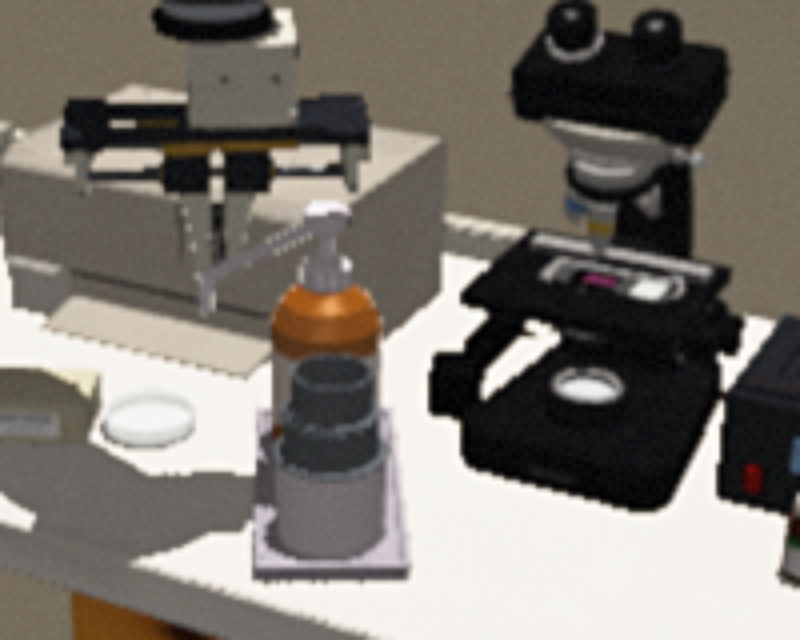

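>>> servo_tool:
  grip: [1,1,1,1,1,1,1]
  translation:
    - [0.0068,-0.0038,0]
    - [0.0134,-0.0086,0]
    - [0.0195,-0.0141,0]
    - [0.0252,-0.0206,0]
    - [0.0301,-0.0278,0]
    - [0.0325,-0.032,0]
    - [0.0325,-0.032,0]
  turn: [0,0,0,0,0,0,0]

```text
time_s: 17.52
tcp_pos: [0.4253, -0.1528, 0.1602]
eef_rot: [180.0, -0.0, -118.1]
contact_force: [0.5, -1.3, -0.8]
gripper_width: 0.0001
```

```bash
python3 - <<'E'
from sw import *
p,d=capture("scene");off(*tcp(241.4),.16,-118)
cv2.imwrite("pics/s14.png",cv2.resize(p[130:290,180:380],None,fx=4,fy=4))
P=cloud("scene",d)
X=P[(P[...,2]>.15)&(P[...,2]<.172)&(np.hypot(P[...,0]-.434,P[...,1]+.212)<.05)];print(len(X),X.mean(0) if len(X) else 0)
E
```

```text
t17.57 pos [ 0.4249 -0.1525  0.1602] rot [ 1.7997e+02 -3.0000e-02 -1.1809e+02] F [-0.3 -0.4  1.4] w0.0004 -> off [0.0035, -0.0124, 0.0002] turn -0.002
53 [ 0.41912402 -0.18683209  0.1635037 ]
```

View pics/s14.png

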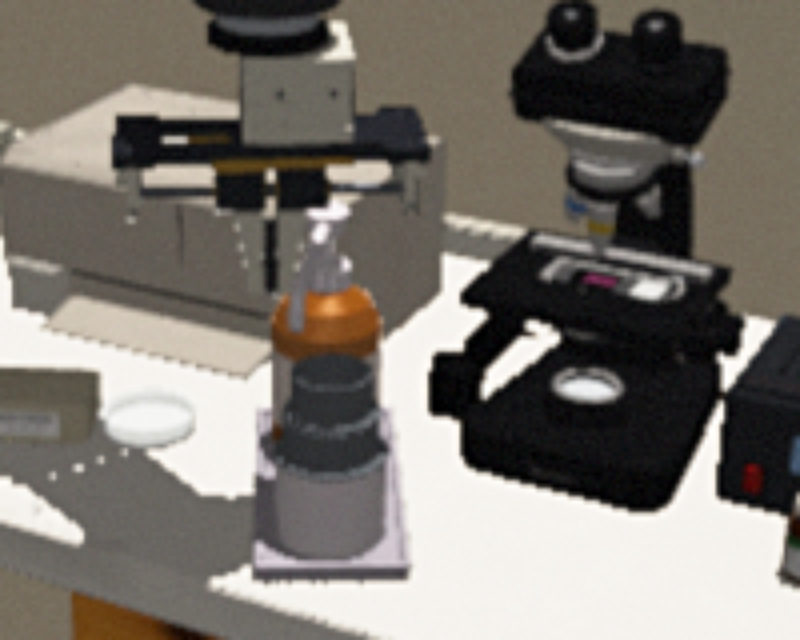

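```bash
python3 - <<'E'
from sw import *
o=onz("scene",254.3,211.3,.151);print(o); v=o[:2]-np.array([.4925,-.109]);print(np.hypot(*v),np.degrees(np.arctan2(v[1],v[0]))%360)
p=proj("scene",(.433,-.212,.151));print((p[0]-180)*4,(p[1]-130)*4)
for th in(234,238,241.4): print(th,tcp(th))
E
```

```text
[ 0.41921284 -0.19461204  0.151     ]
0.11269617815958839 229.43521759685376
330.7487334177042 330.45144232893676
234 [ 0.42692172 -0.15269642]
238 [ 0.43065865 -0.15748318]
241.4 [ 0.43417908 -0.16135286]
```

>>> servo_tool:
  grip: [1,1,1,1]
  translation:
    - [0.0018,-0.005,0]
    - [0.003,-0.0095,0]
    - [0.004,-0.0135,0]
    - [0.004,-0.0135,0]
  turn: [0,0,0,0]

```text
time_s: 17.9
tcp_pos: [0.4355, -0.162, 0.1604]
eef_rot: [-180.0, -0.0, -118.0]
contact_force: [0.7, 0.2, -0.3]
gripper_width: 0.0004
```

```bash
python3 - <<'E'
from sw import *
p,d=capture("scene");off(*tcp(243.5),.16,-118)
cv2.imwrite("pics/s15.png",cv2.resize(p[170:250,220:300],None,fx=8,fy=8))
E
```

```text
t17.95 pos [ 0.4352 -0.1619  0.1604] rot [-1.8000e+02 -1.0000e-02 -1.1803e+02] F [ 0.2 -0.9  0.6] w0.0007 -> off [0.0009, -0.0015, 0.0004] turn -0.000
```

View pics/s15.png

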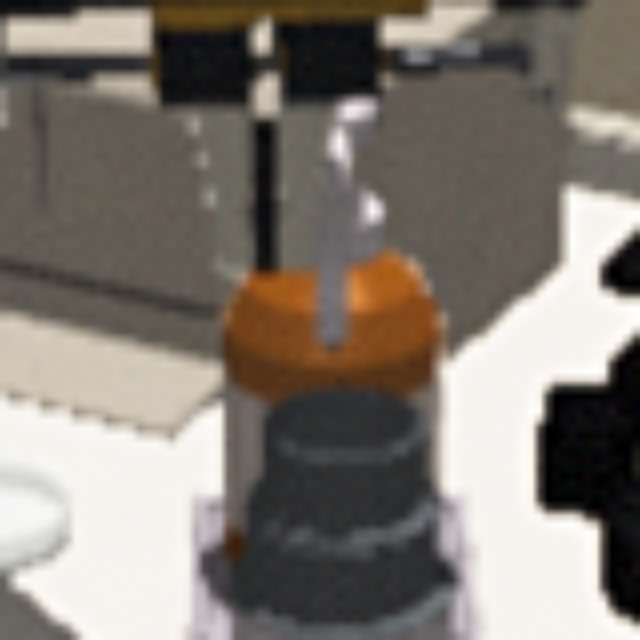

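>>> servo_tool:
  grip: [1,1,1,1,1,1]
  translation:
    - [0,0.008,0]
    - [0,0.016,0]
    - [0,0.02,-0.02]
    - [0,0.02,-0.05]
    - [0,0.02,-0.06]
    - [0,0.02,-0.06]
  turn: [0,0,0,0,0,0]

```text
time_s: 18.45
tcp_pos: [0.4182, -0.152, 0.2235]
eef_rot: [-179.7, 0.1, -118.0]
contact_force: [0.3, 0.2, -0.3]
gripper_width: 0.0004
```

```bash
python3 - <<'E'
from sw import *
p,d=capture("scene");off(.4925,-.1075,.2,-118)
o=onz("scene",261.6,212.5,.151);print(o)
cv2.imwrite("pics/s16.png",cv2.resize(p[150:270,200:360],None,fx=5,fy=5))
P=cloud("scene",d)
X=ring(P,(.493,-.108),.183,.195,.02);print(len(X),fitc(X),X.min(0),X.max(0))
E
```

```text
t18.50 pos [ 0.4173 -0.1519  0.2217] rot [-1.7983e+02  1.1000e-01 -1.1799e+02] F [-0.5  1.4 -0.4] w0.0007 -> off [-0.0745, -0.0455, 0.0217] turn 0.000
[ 0.43104743 -0.21003951  0.151     ]
27 (array([ 0.49231315, -0.10921364]), np.float64(0.011291036524697382)) [ 0.47899678 -0.12457481  0.18304197] [ 0.50850469 -0.09458327  0.18550049]
```

View pics/s16.png

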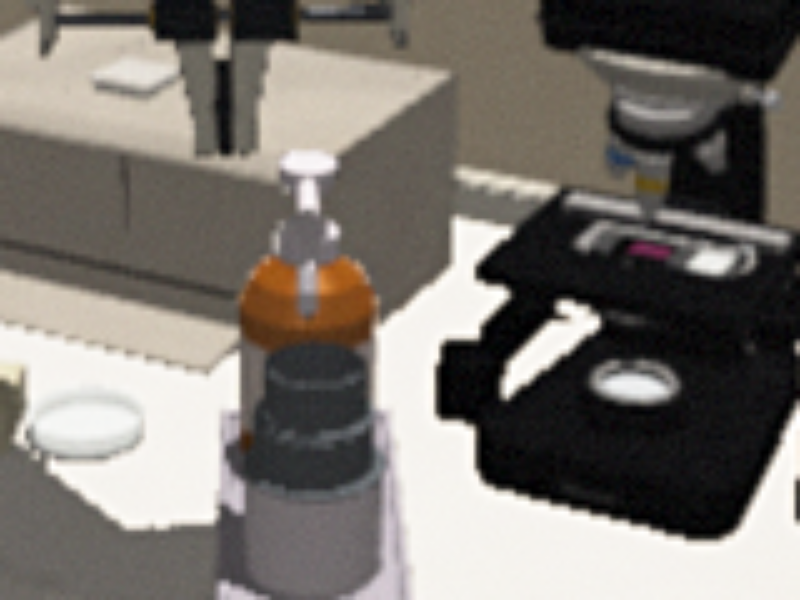

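```bash
python3 - <<'E'
from sw import *
P=np.concatenate([cloud("top",np.load("top0.npy")).reshape(-1,3),cloud("scene",np.load("s5.npy")).reshape(-1,3)[:0]])
X=P[(P[:,2]>.21)&(P[:,2]<.36)&(P[:,1]>-.35)&(P[:,1]<.1)&(P[:,0]>.5)]
c=np.array([.4935,-.1085])
for yaw in(-156,-135,-118,-100,-80,-60,-40):
    a=np.radians(yaw);x=np.array([np.cos(a),np.sin(a)]);y=np.array([np.sin(a),-np.cos(a)])
    w=X[:,:2]-c;dx=np.maximum(abs(w@x)-.039,0);dy=np.maximum(abs(w@y)-.0965,0)
    k=np.argmin(np.hypot(dx,dy));print(yaw,np.hypot(dx,dy).min().round(3),X[k].round(3))
E
```

```text
-156 0.038 [ 0.604 -0.169  0.279]
-135 0.02 [ 0.605 -0.161  0.263]
-118 0.027 [ 0.605 -0.161  0.263]
-100 0.022 [ 0.605 -0.161  0.263]
-80 0.032 [ 0.608 -0.16   0.275]
-60 0.062 [ 0.624 -0.15   0.273]
-40 0.08 [ 0.605 -0.161  0.263]
```

>>> servo_tool:
  grip: [1,1,1,1,1,1,1,1,1,1]
  translation:
    - [0,0,0]
    - [0,0,0]
    - [0,0,0]
    - [0,0,0]
    - [0,0,0]
    - [-0.02,-0.012,0]
    - [-0.04,-0.024,0]
    - [-0.06,-0.036,0]
    - [-0.075,-0.0467,0]
    - [-0.075,-0.0467,0]
  turn: [-0.11,-0.22,-0.33,-0.44,-0.55,-0.66,-0.77,-0.88,-1.0,-1.0]

```text
time_s: 19.33
tcp_pos: [0.4952, -0.1066, 0.2188]
eef_rot: [179.9, 0.0, -60.2]
contact_force: [0.7, 0.3, -0.4]
gripper_width: 0.0002
```

>>> servo_tool:
  grip: [1,1,1]
  translation:
    - [0,0,0.015]
    - [0,0,0.018]
    - [0,0,0.018]
  turn: [0,0,0]

```text
time_s: 19.58
tcp_pos: [0.4918, -0.1081, 0.2006]
eef_rot: [179.8, 0.1, -60.8]
contact_force: [0.2, 0.0, -0.1]
gripper_width: 0.0003
```

```bash
python3 - <<'E'
from sw import *
p,d=capture("scene");off(.4935,-.1085,.1865)
cv2.imwrite("pics/s17.png",cv2.resize(p[150:270,200:360],None,fx=5,fy=5))
E
```

```text
t19.63 pos [ 0.4925 -0.1082  0.2016] rot [ 1.7988e+02  5.0000e-02 -6.0770e+01] F [ 0.  -0.3  0.4] w0.0006 -> off [0.0008, -0.0007, 0.0151] turn 0.000
```

View pics/s17.png

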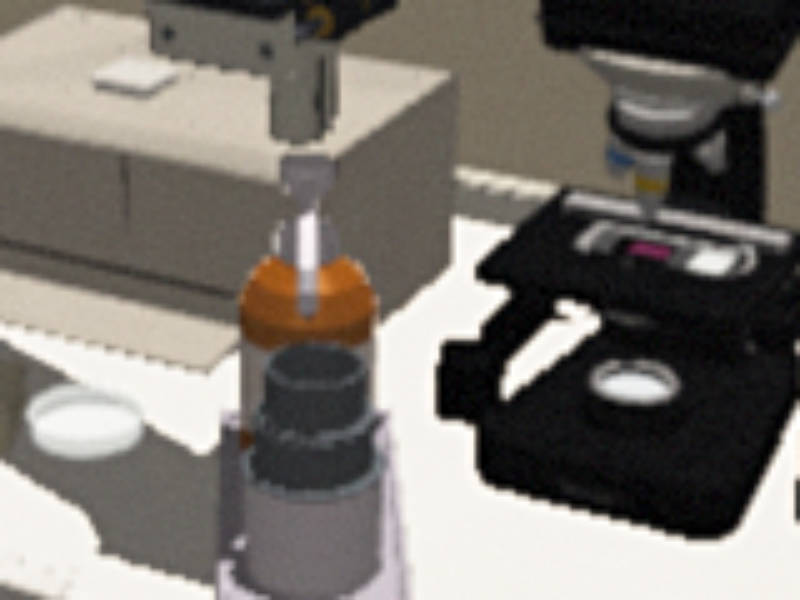

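>>> servo_tool:
  grip: [1,1,1,1,1,1,1]
  translation:
    - [0.0007,-0.0007,0.006]
    - [0.0007,-0.0007,0.011]
    - [0.0007,-0.0007,0.015]
    - [0.0007,-0.0007,0.019]
    - [0.0007,-0.0007,0.023]
    - [0.0007,-0.0007,0.027]
    - [0.0007,-0.0007,0.027]
  turn: [0,0,0,0,0,0,0]

```text
time_s: 20.22
tcp_pos: [0.4946, -0.1085, 0.1754]
eef_rot: [180.0, -0.0, -60.7]
contact_force: [-2.4, 0.3, 8.4]
gripper_width: 0.0006
```

>>> servo_tool:
  grip: [1,1,1,1]
  translation:
    - [0,0,0.001]
    - [0,0,0.002]
    - [0,0,0.003]
    - [0,0,0.003]
  turn: [0,0,0,0]

```text
time_s: 20.55
tcp_pos: [0.4946, -0.1085, 0.173]
eef_rot: [-180.0, -0.0, -60.7]
contact_force: [-4.4, 0.9, 8.3]
gripper_width: 0.0001
```

>>> servo_tool:
  grip: [1,1,1,1]
  translation:
    - [0,0,0.0007]
    - [0,0,0.0014]
    - [0,0,0.0014]
    - [0,0,0.0014]
  turn: [0,0,0,0]

```text
time_s: 20.88
tcp_pos: [0.4948, -0.1086, 0.1727]
eef_rot: [-180.0, -0.1, -60.7]
contact_force: [-6.2, 2.1, 15.4]
gripper_width: 0.0004
```

>>> servo_tool:
  grip: [1,1,1,1]
  translation:
    - [0,0,0.0007]
    - [0,0,0.0007]
    - [0,0,0.0007]
    - [0,0,0.0007]
  turn: [0,0,0,0]

```text
time_s: 21.22
tcp_pos: [0.4949, -0.1086, 0.1725]
eef_rot: [-179.9, -0.1, -60.7]
contact_force: [-7.6, 2.9, 19.6]
gripper_width: 0.0007
```

```bash
python3 - <<'E'
from sw import *
p,d=capture("scene");off(.4935,-.1085,.1865)
cv2.imwrite("pics/s18.png",cv2.resize(p[150:270,200:360],None,fx=5,fy=5))
E
```

```text
t21.27 pos [ 0.4948 -0.1086  0.1726] rot [-1.7993e+02 -8.0000e-02 -6.0690e+01] F [-7.5  3.2 20.9] w0.0004 -> off [-0.0007, 0.0011, -0.0139] turn 0.000
```

View pics/s18.png

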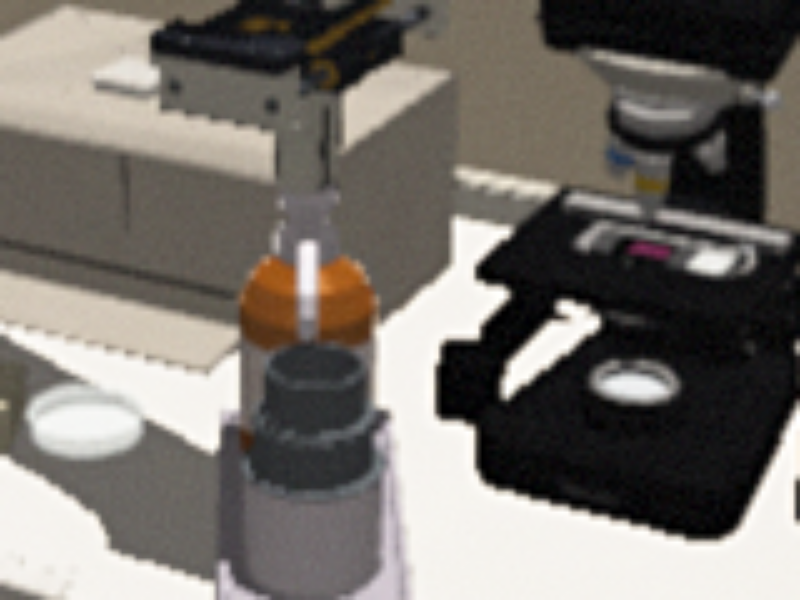

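At the stop (13.9 mm, force jumped past the spring's 10 N). Release slowly and retreat.

>>> servo_tool:
  grip: [1,1,1,1,1,1,1,1,1,1]
  translation:
    - [0,0,-0.003]
    - [0,0,-0.006]
    - [0,0,-0.01]
    - [0,0,-0.014]
    - [0,0,-0.018]
    - [0,0,-0.025]
    - [0,0,-0.04]
    - [0,0,-0.06]
    - [0,0,-0.09]
    - [0,0,-0.09]
  turn: [0,0,0,0,0,0,0,0,0,0]

```text
time_s: 22.1
tcp_pos: [0.4972, -0.1087, 0.2658]
eef_rot: [-179.6, -0.3, -60.7]
contact_force: [2.1, -0.6, 0.6]
gripper_width: 0.0007
```

>>> servo_tool:
  grip: [1,1,1,1]
  translation:
    - [0,0,0]
    - [0,0,0]
    - [0,0,0]
    - [0,0,0]
  turn: [0,0,0,0]

```text
time_s: 22.43
tcp_pos: [0.4941, -0.1083, 0.2594]
eef_rot: [179.9, 0.0, -60.7]
contact_force: [-0.2, 1.1, 0.8]
gripper_width: 0.0005
```

```bash
python3 - <<'E'
from sw import *
p,d=capture("scene");off(.4935,-.1085,.1865)
cv2.imwrite("pics/s19.png",cv2.resize(p[150:270,200:360],None,fx=5,fy=5))
P=cloud("scene",d)
for nm,c,lo,hi,R in[("coarse rim",(.433,-.212),.12,.128,.04),("cup",(.433,-.212),.02,.06,.045),("pump",(.493,-.108),.18,.195,.02)]:
    X=ring(P,c,lo,hi,R);print(nm,len(X),fitc(X),X.min(0).round(3),X.max(0).round(3))
E
```

```text
t22.48 pos [ 0.4941 -0.1084  0.2594] rot [ 1.7991e+02  4.0000e-02 -6.0720e+01] F [-0.4  0.1  0.4] w0.0006 -> off [-0.0002, 0.0006, 0.0729] turn 0.000
coarse rim 58 (array([ 0.43337453, -0.21285711]), np.float64(0.024769089603593367)) [ 0.408 -0.239  0.12 ] [ 0.458 -0.187  0.124]
cup 388 (array([ 0.4329603 , -0.21199368]), np.float64(0.03443832447775669)) [ 0.396 -0.25   0.02 ] [ 0.461 -0.197  0.06 ]
pump 52 (array([ 0.49245684, -0.10863275]), np.float64(0.012236919055337468)) [ 0.478 -0.125  0.18 ] [ 0.508 -0.089  0.186]
```

View pics/s19.png

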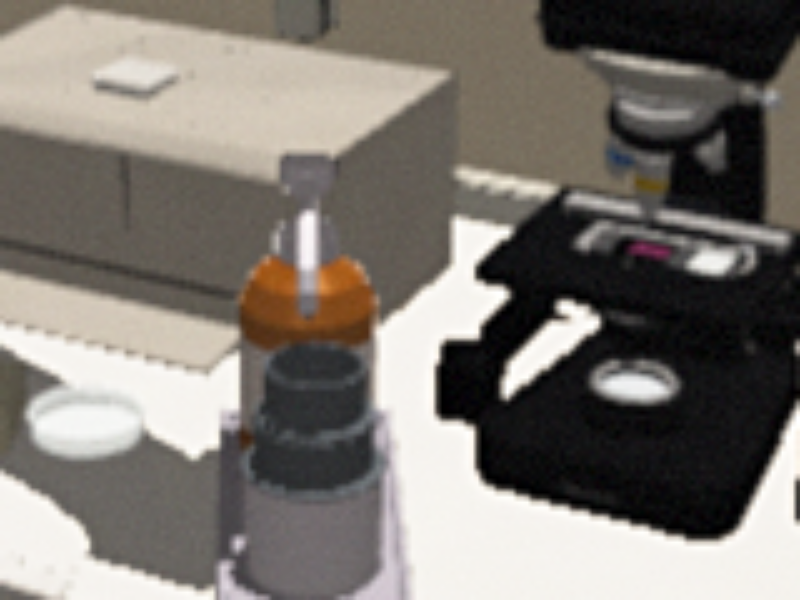

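The picture shows the pump head up again (308,170), the outlet (308,310) in line over the nest (315,365), and the nest upright. The robot is clear, so I'm handing the job in.

```bash
python3 -c "
from plant import order
print(order.close_job())"
```

```text
the job is handed in; nothing more can be done
None
```

I nested both strainers in the receiving cup, swung the spout over them, pressed the pump once to its stop and let it come back up. I handed the job in at about 22.5 s; it gives no verdict, so the checks below are my own.

- **Nest:** The fine strainer met the cup rim at the expected tool height. In the final picture everything stands upright. The coarse rim measured 124 mm high (expected 125) and within about 1 mm of the cup's axis.
- **Spout:** Before the press I measured the outlet about 3 mm from the nest's axis. In the last picture it still looks in line.
- **Pump:** It went down 13.9 mm, with 15 to 21 N on the tool against about 10 N of spring. Afterwards the head's top measured about 186 mm, which is fully up.
- **Robot and bystanders:** The gripper ended about 70 mm above the pump head, touching nothing. I planned the path clear of the petri dish and bottles, and the dish looks undisturbed in the pictures. I did not measure their positions again at the end.

The two cameras disagreed by about 3 mm in x on absolute positions. They agreed within 1 mm on distances between objects, so I placed by relative moves. My model of the spout swing was about 3° off the first time I checked, and I corrected it with a further push.

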